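# Serve a flatbread from the stall's griddle

### The job

Turn down the griddle: set its wheel so that the pointer on the rim stands in line with the tall fixed fin on the far side of the control box. Then take the turner by its handle, slide its blade under the round flatbread (the griddle's rear upstand keeps the bread from running away), lift it off and tip it from low down onto the large plate so that it lies flat inside the rim, and lay the turner back flat on the bench. Do not touch the bread with the gripper, do not let the bread drop from more than a few centimetres, and leave the plate and everything else where they stand.

Things in the scene. Friction and masses are not known exactly. Their poses are not given: they have to be found in the camera images.
- wheel (a joint): angle (rad) of the black wheel on the griddle's control box (right of the hot plate seen from the robot), vertical axis. 0 = pointer in line with the tall fixed fin at the wheel's far (+x) side; positive = counter-clockwise from above. Stops at -0.6 and 1.75; starts between 0.6 and 1.5. Light friction (0.1 N m), stays where it is left.
- wheel_grip (a point): point on the wheel's axis, halfway up its grip bar, 72 mm above the bench. Disc 90 mm across, top 54 mm above the bench; on it a bar 76 mm long, 18 wide, 30 high (top at 84 mm). The bar runs along this point's x axis, which points to the small aluminium pointer on the rim. The fixed fin (8 mm wide, top at 60 mm) stands 57 mm from the axis.
- griddle_stop (a point): middle of the inner foot of the rear upstand, on the hot plate's top (30 mm above the bench). x points out through the upstand (the way to push), z up. The hot plate reaches 173 mm to -x (front open) and 99 mm either way in y, where side walls stand 12 mm above it; the upstand stands 25 mm. Control box beyond the -y wall. Fixed.
- bread_mid (a point): centre of the flatbread, halfway up: stiff golden disc 110 mm across, 18 thick, about 80 g; underside flat only in the middle 50 mm, rising evenly to 6 mm at the edge, so that a blade gets under. z is its own up. It lies on the hot plate, centre 60 to 105 mm from the rear upstand. Slick (friction about 0.4).
- turner_grip (a point): middle of the turner's grip place; x points to the blade's tip, z up. Level wooden handle 22 mm wide (y), 28 high, from -90 to +30 mm in x. Steel blade 120 long, 90 wide, 2.5 thick, spans 40 to 160 mm in x, underside 44 mm below. A neck joins the handle's front to the blade's rear. 0.2 kg; lies on its blade, handle free in the air.
- plate: large round white plate, 210 mm across the rim, 16 mm high; inner floor flat, 190 mm across, 5 mm above the underside. Origin at the centre of its underside, z up. Loose, 0.5 kg.
- mug_at (a point): white mug, 80 mm across, 90 mm high: a bystander; point 10 mm above its underside's centre
- jar_at (a point): glass jar with steel cap, 72 mm across, 100 mm high: a bystander; point 10 mm above its underside's centre
- saucer_at (a point): small saucer, 130 mm across (not the plate to use): a bystander; point 10 mm above its underside's centre
- pin_at (a point): rolling pin, 300 mm long, 44 mm thick, near the robot: a bystander; point near its middle
- spoon_at (a point): wooden spoon, 200 mm long, in front of the control box: a bystander; point near its middle
- bread: the flatbread itself; origin at the centre of its underside, z up (see point bread_mid)
- turner: the turner itself; origin at the centre of its blade's underside, x to the tip, z up (see point turner_grip)
There are look-alikes about, which are no part of the job. Leave any black look-alike of the bread alone.

How it is judged:
On the way, in this order (a step that is already met when the one before it is completed fails the run):
1. the wheel's pointer stands in line with the fixed fin (within 0.12 rad) (value of joint wheel between -0.12 and 0.12 rad and velocity of joint wheel between -0.2 and 0.2 rad/s), for 0.3 s.
2. the bread is lifted on the turner's blade, at least 20 mm clear of the hot plate (contact force between turner and bread above 0.2 N and height (world z) of bread_mid above 0.061 m and z of bread_mid in the frame of turner above 0.004 m and x of bread_mid in the frame of turner between -0.06 and 0.06 m), for 0.3 s.
3. the bread lies flat on the plate, inside the rim, clear of the turner (horizontal distance between bread_mid and plate below 0.042 m and z of bread_mid in the frame of plate between 0.008 and 0.021 m and angle between the z axis of bread_mid and the z axis of plate, either way round below 0.12 rad and contact force between turner and bread below 0.05 N and linear speed of bread below 0.03 m/s), for 0.3 s.
At the end, for the whole second after the job is handed in: Wheel within 0.12 rad of the fin; bread at rest, flat (0.12 rad, either way up) on the large plate's floor, centre within 42 mm of the plate's, not touching the turner; turner released, at rest on the bench itself, blade flat (4 mm, 0.06 rad); plate level (0.06 rad) (all of step 3 and value of joint wheel between -0.12 and 0.12 rad and height (world z) of turner between -0.004 and 0.004 m and angle between each of turner, plate's own z axis and vertical below 0.06 rad and linear speed of turner below 0.02 m/s).
It fails at once if the gripper or arm touches the bread (contact force between any of the fingers, the arm and bread above 0.5 N).
It fails at once if the bread falls freely faster than 0.9 m/s (a drop of 4 cm) (linear speed of bread above 0.9 m/s and contact force between bread and anything else below 0.02 N).
It fails at once if the plate is shifted by more than 50 mm (distance of plate from where it was at the start of the episode above 0.05 m).
It fails at once if a bystander (mug, jar, saucer, rolling pin, spoon) is shifted by more than 40 mm (distance of any of mug_at, jar_at, saucer_at, pin_at, spoon_at from where it was at the start of the episode above 0.04 m).
It also fails if it takes over 72 s, if anything falls off the work surface, if the arm or the gripper's body presses on something with over 40 N, if the wrist force passes 120 N, or if a joint passes its speed limit or range.

### The arm

A 6-joint arm with a two-finger parallel gripper is mounted at the origin on the work surface. World frame = base frame: x ahead of the robot, y to its left, z up, the work surface at z = 0. Lengths are in m, angles in rad, forces in N, time in s.
With the tool pointing down it reaches from about 0.35 to 0.975 m from the base axis. Payload 4.9 kg.
Tool frame: the origin (TCP) lies midway between the tips of the shut fingers; the grasp point (between the pads) lies 19 mm behind it; y points along the fingers, z is the direction in which the jaws open and shut, and the axes are right-handed (so a half turn about y gives the same grasp; the last joint's range is limited). The gripper opens to 85 mm and grips with 20 to 120 N. Pads are 22 mm wide; open, the fingers measure 114 mm over their backs; the gripper's body (76 mm by 85 mm) begins 54 mm behind the grasp point. The pads swing forward as they close: fully open they stand 13 mm farther back than shut.
Start: joints at [1.076, 0.053, 1.613, -0, 1.476, -0.119], TCP at [0.229, 0.581, 0.231] pointing down, gripper open.
Joint ranges: [-3.01, 3.01], [-1.01, 2.22], [0.06, 2.58], [-1.02, 4.17], [0.09, 2.62], [-3.14, 3.14]. Speed limits (rad/s): [2.57, 2.57, 3.14, 3.14, 3.14, 3.14].

### API

Orientations are given as a unit quaternion [x, y, z, w].
In Python, from station import manip gives the robot as it stands.
- The arm moves only by the tool send_rows, never from a script. Its argument "commands" is a list of rows, each an object of numbers: "ax", "ay", "az": the turn, a rotation vector about the tool's x, y, z in degrees; "tx", "ty", "tz": the shift along the tool's x, y, z in m; "hand": the opening, from 0 (shut) to 1 (fully open). In form: [{"ax": .., "ay": .., "az": .., "tx": .., "ty": .., "tz": .., "hand": ..}, ...]. A call has 1 to 20 rows; each row is the pose to reach, as a shift and turn from the pose commanded when the call began, along the tool's axes at that moment; what a row does not reach only later rows make up. A row lasts 1/12 s, in which the tool goes at most 41.7 mm and 7.16 degrees, less where a joint would pass 70% of its speed; a pose out of reach is approached as far as the arm can. A call with a gripper value outside its range is refused whole. The fingers move at their own pace and stop on an object; the grip force is fixed at half the most. Time passes only in rows, so rows that repeat a pose let the fingers close. It gives the time, the measured TCP pose, the force and the opening at its end, in the units of the state.
- manip.sense(): the state, without advancing time (a new reading comes with each control period).
- manip.camera(name): name is "scene" or "top"; returns a dict with "pixels" (384x512x3 uint8, red, green, blue), "range_z" (384x512 float32, m along the optical axis (not along the pixel's ray), 0 where there is no reading), "fx", "fy", "cx", "cy" (pixels), "extrinsics" (4x4, takes a point from world to camera coordinates). Camera axes: x right, y up, looking along -z (the intrinsics and any distortion apply to the point x, -y, -z); pixel columns grow to the right and rows downward; lengths in m; the calibration is good to about 2 mm. A picture is of the moment at which its call begins.
- manip.sign_off(): hands the job in, once; it reports no verdict.
The state is a dict: "t": time; "q": joint angles; "joint_velocities": joint speeds; "effort": joint torques, N m; "tool_pos": TCP position; "tcp_rot": TCP orientation; "wrist_force": force on the tool from outside, world axes, zero at the start; "wrist_torque": the same for the moment, N m; "grip_width": opening from 0.0 (shut) to 1.0 (fully open).
Only numpy, scipy, OpenCV 4.12 (cv2) and the standard library are available. Lean on these libraries where they do the work, as an engineer would, in place of code of your own. Each camera call takes 0.05 s, during which the arm holds its last target. There are 200 camera calls.

## Working session

There is one attempt and no reset: what is moved stays moved. The work goes in short steps, Python scripts to look and compute and a tool call to move; the robot and the scene stay as the last step left them, time stands still between calls to the robot, and variables do not carry over. Pictures are saved under pics/ and viewed, about 8 in all and at most 12, crops included, and the job is handed in when it is done.

Besides the shell and the picture viewer there is one more tool, called after "Emit:" as name(argument=value, ...), one argument or row to a line, values as JSON. send_rows: Moves the arm, as the interface text tells. Its arguments: {"type":"object","properties":{"commands":{"type":"array"}},"required":["commands"]}

```bash
ls; mkdir -p pics; python3 - <<'E'
from station import manip
import cv2,numpy as np
s=manip.sense();print({k:np.round(v,3).tolist() for k,v in s.items()})
ims=[]
for n in("scene","top"):
    c=manip.camera(n);np.savez(f'{n}0.npz',**c);cv2.imwrite(f'pics/{n}0.png',cv2.resize(c['pixels'][:,:,::-1],(800,600)))
    print(n,c['fx'],c['fy'],c['cx'],c['cy'],np.round(c['extrinsics'],3).tolist(),[k for k in c])
E
```

```text
pics
{'t': 0.0, 'q': [1.076, 0.053, 1.614, 0.0, 1.476, -0.119], 'joint_velocities': [0.001, -0.001, -0.001, -0.002, 0.001, 0.001], 'effort': [-0.0, -39.366, -37.018, -0.0, 0.007, 0.0], 'tool_pos': [0.229, 0.581, 0.23], 'tcp_rot': [0.695, -0.132, 0.132, -0.694], 'wrist_force': [0.394, 0.103, 0.897], 'wrist_torque': [-0.031, 0.041, -0.024], 'grip_width': 1.001}
scene 495.4758829582097 495.4758829582097 257.04665140671375 184.1959463836629 [[0.702, 0.713, 0.007, -0.404], [-0.478, 0.463, 0.746, 0.175], [0.528, -0.527, 0.666, -1.901], [0.0, 0.0, 0.0, 1.0]] ['pixels', 'range_z', 'fx', 'fy', 'cx', 'cy', 'extrinsics']
top 347.6675797947154 347.6675797947154 259.24908499245015 192.98765978901915 [[0.072, -0.997, -0.001, 0.029], [0.977, 0.071, 0.2, -0.537], [-0.199, -0.015, 0.98, -1.098], [0.0, 0.0, 0.0, 1.0]] ['pixels', 'range_z', 'fx', 'fy', 'cx', 'cy', 'extrinsics']
```

View pics/top0.png

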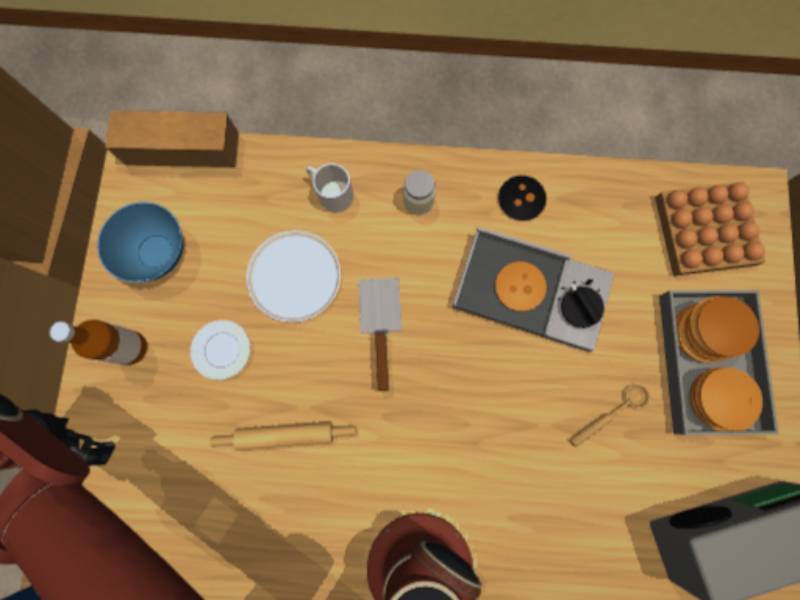

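View pics/scene0.png

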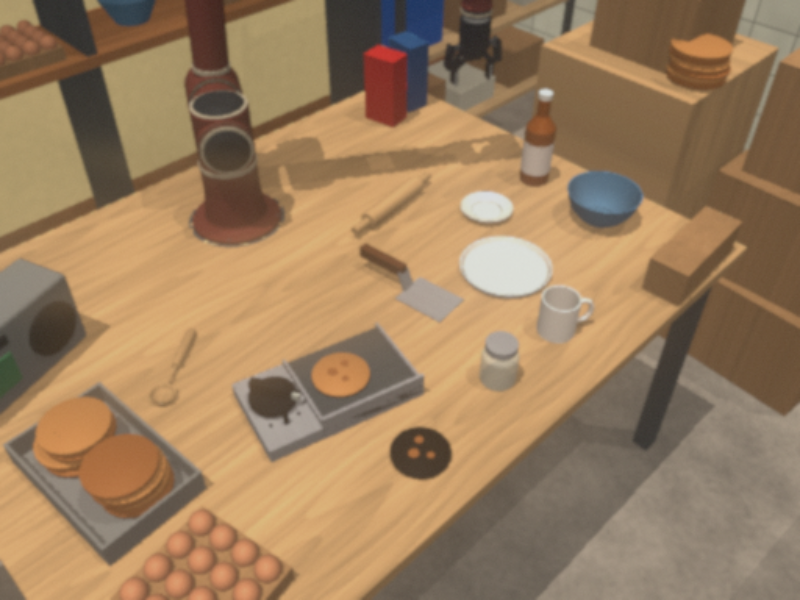

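The top view (in 800x600 pixels) shows these bread candidates:
- Golden disc on the hot plate at (521,286). This is the one meant.
- Black disc at (522,198). This is a look-alike.
- Stacks in the tray at (720,330) and (728,398). These are not on the griddle.

The large plate is at (293,276), the saucer at (220,350), the turner at (380,335) and the wheel at (582,306). Next I'll measure these and make an enlarged crop to confirm.

```bash
cat > h.py <<'E'
import numpy as np,cv2
from scipy.spatial.transform import Rotation as R
def load(n): return dict(np.load(n))
def cloud(c):
    v,u=np.mgrid[:384,:512].astype(float);d=c['range_z'].astype(float)
    p=np.stack([(u-c['cx'])/c['fx']*d,-(v-c['cy'])/c['fy']*d,-d],-1)
    E=c['extrinsics'];return (p-E[:3,3])@E[:3,:3]
def ray(c,uv,z):
    uv=np.atleast_2d(uv).astype(float);E=c['extrinsics']
    d=np.c_[(uv[:,0]-c['cx'])/c['fx'],-(uv[:,1]-c['cy'])/c['fy'],-np.ones(len(uv))]@E[:3,:3]
    o=-E[:3,:3].T@E[:3,3];return o+d*((z-o[2])/d[:,2])[:,None]
def proj(c,p):
    q=np.atleast_2d(p)@c['extrinsics'][:3,:3].T+c['extrinsics'][:3,3]
    return np.c_[c['cx']+c['fx']*q[:,0]/-q[:,2],c['cy']-c['fy']*q[:,1]/-q[:,2]]
def fwd(a): return [np.cos(a),np.sin(a)]
E
python3 - <<'E'
from h import *
c=load('top0.npz');P=cloud(c);z=P[...,2];rgb=c['pixels'];hsv=cv2.cvtColor(rgb,cv2.COLOR_RGB2HSV)
k=.64
def box(x0,y0,x1,y1):
    m=np.zeros((384,512),bool);m[int(y0*k):int(y1*k),int(x0*k):int(x1*k)]=1;return m
print('bench z',np.median(z[box(430,440,540,500)]))
def rect(m,name,h):
    m=m.astype(np.uint8);n,l,st,_=cv2.connectedComponentsWithStats(m);i=1+st[1:,4].argmax()
    v,u=np.where(l==i);w=ray(c,np.c_[u,v],h)
    r=cv2.minAreaRect((w[:,:2]*1000).astype(np.float32));e=cv2.fitEllipse(cv2.findContours((l==i).astype(np.uint8),0,1)[0][0])
    zz=z[l==i]
    print(name,'n',len(u),'minrect c',np.round(r[0],1),'size',np.round(r[1],1),'ang',round(r[2],1),'mean',np.round(w.mean(0)*1000,1),'z med/5/95',np.round(np.percentile(zz,[50,5,95])*1000,1),'ell',np.round(ray(c,[e[0]],h)[0,:2]*1000,1))
    return l==i
H,S,V=[hsv[...,i].astype(int) for i in range(3)]
for nm,b in dict(bread=(480,245,560,325),wheel=(540,270,620,340),blade=(365,290,395,325),handle=(370,340,390,390),plate=(245,230,345,325),bench=(430,440,540,500),box=(580,260,610,275),hot=(470,250,490,300)).items():
    m=box(*b);print(nm,np.median(hsv[m],0),np.round(np.percentile(z[m],[10,50,90])*1000,1))
rect(box(470,240,560,325)&(S>140)&(V>120)&(H<22),'bread',.045)
rect(box(240,225,350,330)&(z>.009),'platerim',.016)
rect(box(240,225,350,330)&(S<60)&(V>120),'platecol',.012)
rect(box(365,325,395,395)&(z>.035),'handle',.058)
rect(box(350,270,408,338)&(S<80),'blade',.0025)
rect(box(550,270,620,340)&(z>.068),'bar',.084)
rect(box(550,270,620,340)&(V<60)&(z>.045),'disc',.054)
rect(box(440,220,625,360)&(z>.02),'griddle',.042)
im=rgb[int(215*k):int(365*k),int(440*k):int(630*k)];cv2.imwrite('pics/g0.png',cv2.resize(im[:,:,::-1],None,fx=6,fy=6,interpolation=cv2.INTER_CUBIC));print(im.shape)
E
```

```text
bench z 0.000853906689721114
bread [30. 13. 82.] [27.8 32.5 48.4]
wheel [ 16.  14. 152.] [ 1.2 35.  57.7]
blade [ 13.  14. 166.] [0.7 3.5 6.7]
handle [ 15.  154.  107.5] [-0.5 54.4 61. ]
plate [105.  27. 224.] [-0.2  5.  11.1]
bench [ 18. 134. 200.] [-2.2  0.9  3.7]
box [ 18.   63.5 175. ] [-1.3 32.3 36.5]
hot [40.  9. 81.] [28.1 30.7 33.8]
bread n 820 minrect c [ 589.8 -176.9] size [107.1 108.1] ang 4.1 mean [ 588.5 -176.7   45. ] z med/5/95 [45.9 39.3 51.1] ell [ 588.4 -176.7]
platerim n 446 minrect c [586.4 319.6] size [206.2 204.9] ang 50.1 mean [593.  328.8  16. ] z med/5/95 [14.5  9.3 19.7] ell [584.1 319.9]
platecol n 2779 minrect c [586.  321.5] size [208.5 205.5] ang 5.5 mean [583.6 321.3  12. ] z med/5/95 [ 6.3  1.9 16.2] ell [583.1 321.2]
handle n 265 minrect c [406.4 109.2] size [119.6  29.4] ang 4.8 mean [406.8 107.1  58. ] z med/5/95 [58.8 48.6 62.4] ell [413.3 108. ]
blade n 898 minrect c [528.7 123.6] size [130.4  89.8] ang 5.1 mean [532.2 124.7   2.5] z med/5/95 [ 3.5 -0.3  8.4] ell [532.  124.6]
bar n 159 minrect c [ 548.  -308.2] size [74.5 22.8] ang 31.8 mean [ 547.5 -308.5   84. ] z med/5/95 [83.5 70.7 87.4] ell [ 546.7 -309. ]
disc n 532 minrect c [ 550.8 -305.7] size [80.9 86.9] ang 4.1 mean [ 550.5 -306.2   54. ] z med/5/95 [55.8 51.3 85.9] ell [ 550.4 -306.3]
griddle n 5019 minrect c [ 589.4 -207.3] size [312.3 190.7] ang 75.9 mean [ 587.  -206.4   42. ] z med/5/95 [34.4 27.8 58. ] ell [ 586.3 -205.8]
(96, 122, 3)
```

View pics/g0.png

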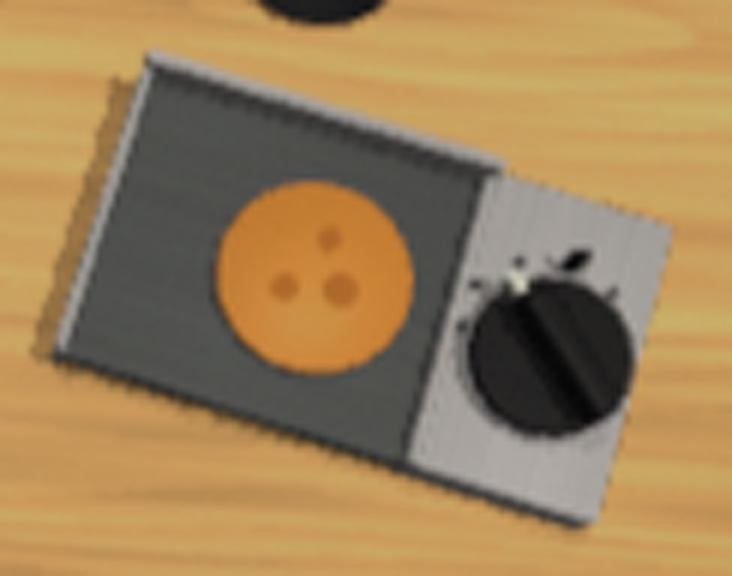

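The crop shows the golden bread at (315,277) on the hot plate, so it's the right one. The wheel's pointer is at (517,282) and the bar is turned up-left. The fixed fin is at (575,258) and the rear upstand runs from (150,65) to (495,170). Next I'll get the griddle frame, wheel angle and turner pose.

```bash
python3 - <<'E'
from h import *
c=load('top0.npz');P=cloud(c);z=P[...,2];rgb=c['pixels'];hsv=cv2.cvtColor(rgb,cv2.COLOR_RGB2HSV)
V=hsv[...,2].astype(np.float32)
# yaw of rear/front lines from crop picks
o=np.array([281,137])
L=lambda x,y:o+(np.array([x,y])+.5)/6-.5
def yaw(a,b,h):
    p=ray(c,[L(*a),L(*b)],h);d=p[1]-p[0];return p.round(4).tolist(),np.degrees(np.arctan2(d[1],d[0]))+90
print('rear outer top',yaw((150,52),(505,160),.055));print('front',yaw((60,352),(585,525),.03));print('walljoin',yaw((408,460),(487,180),.03))
g=np.radians(-14.1)
for yy in(-.05,.0):
  # profile along griddle x through the bare hot plate strip left of bread
  b=np.array([.589,-.177]);ex=np.array(fwd(g));ey=np.array([-ex[1],ex[0]])
  for off in(.075,.09,.105):
    s=np.arange(-.13,.13,.005);p=b+s[:,None]*ex+off*ey
    uv=proj(c,np.c_[p,np.full(len(s),.03)]).astype(np.float32)
    v=cv2.remap(V,uv[:,:1],uv[:,1:],1).ravel();zz=cv2.remap(z.astype(np.float32),uv[:,:1],uv[:,1:],0).ravel()
    if yy==0:print(off,[(int(1000*a),int(q),int(r*1000)) for a,q,r in zip(s,v,zz)])
b=np.array([.589,-.177])
s=np.arange(-.12,.16,.004);p=b-.085*ex+s[:,None]*ey;uv=proj(c,np.c_[p,np.full(len(s),.03)]).astype(np.float32)
print('y prof',[(int(1000*a),int(q)) for a,q in zip(s,cv2.remap(V,uv[:,:1],uv[:,1:],1).ravel())])
ptr=ray(c,[L(517,282)],.054)[0];fin=ray(c,[L(575,260)],.058)[0];ax=np.array([.550,-.306])
for n,q in(('ptr',ptr),('fin',fin)):
    d=q[:2]-ax;print(n,q.round(4),np.hypot(*d).round(4),np.degrees(np.arctan2(d[1],d[0])).round(1))
# turner: handle top edges, PCA of handle top pixels
for nm,m,h in(('handle',(z>.05)&(z<.07),.058),):
    v,u=np.where(m);w=ray(c,np.c_[u,v],h)[:,:2];k=(abs(w[:,1]-.11)<.04)&(w[:,0]>.33)&(w[:,0]<.48);w=w[k]
    mu=w.mean(0);U=np.linalg.svd(w-mu)[2][0];print(nm,mu.round(4),np.degrees(np.arctan2(*(U*np.sign(U[0]))[::-1])))
E
```

```text
rear outer top ([[0.7105, -0.0781, 0.055], [0.6612, -0.2799, 0.055]], np.float64(-13.737533769466879))
front ([[0.5385, -0.0384, 0.03], [0.4618, -0.3338, 0.03]], np.float64(-14.543228868790123))
walljoin ([[0.4911, -0.2353, 0.03], [0.6564, -0.277, 0.03]], np.float64(75.82089043791338))
0.075 [(-130, 200, 0), (-125, 197, -2), (-120, 194, -4), (-114, 187, 1), (-109, 192, -1), (-104, 200, 0), (-99, 201, 0), (-94, 184, 0), (-89, 121, 1), (-84, 58, 24), (-79, 78, 29), (-74, 80, 29), (-69, 80, 31), (-64, 81, 31), (-59, 81, 28), (-54, 81, 28), (-49, 81, 28), (-44, 82, 31), (-39, 83, 28), (-34, 82, 30), (-29, 82, 30), (-24, 82, 26), (-19, 81, 28), (-14, 80, 31), (-9, 81, 30), (-4, 82, 28), (0, 80, 27), (5, 80, 31), (10, 81, 33), (15, 79, 32), (20, 78, 31), (25, 79, 31), (30, 80, 35), (35, 81, 30), (40, 79, 33), (45, 80, 1183), (50, 79, 27), (55, 79, 33), (60, 81, 28), (65, 82, 29), (70, 81, 33), (75, 81, 33), (80, 80, 33), (85, 69, 26), (90, 56, 30), (95, 75, 38), (100, 142, 53), (105, 183, 55), (110, 202, 1), (115, 202, 2), (120, 202, 0), (125, 202, 3)]
0.09 [(-130, 198, 2), (-125, 197, -3)
[... 1696 characters left out ...]
, (-55, 67), (-51, 55), (-47, 67), (-43, 58), (-39, 61), (-35, 68), (-31, 52), (-27, 66), (-23, 64), (-19, 52), (-15, 68), (-11, 61), (-7, 67), (-3, 68), (0, 59), (4, 72), (8, 66), (12, 64), (16, 71), (20, 66), (24, 70), (28, 69), (32, 64), (36, 65), (40, 67), (44, 56), (48, 63), (52, 66), (56, 53), (60, 64), (64, 58), (68, 56), (72, 66), (76, 53), (80, 63), (84, 64), (88, 57), (92, 68), (96, 62), (100, 62), (104, 68), (108, 60), (112, 68), (116, 66), (120, 61), (124, 75), (128, 126), (132, 152), (136, 158), (140, 187), (144, 202), (148, 203), (152, 202), (156, 202)]
ptr [ 0.5915 -0.2876  0.054 ] 0.0453 23.9
fin [ 0.6053 -0.3184  0.058 ] 0.0567 -12.6
handle [0.4046 0.1071] 7.7557031140085115
```

```bash
cat >> h.py <<'E'
# tool frame convention: x=forward(yaw), y=down, z=left
def Rt(yaw,pitch=0,roll=0): return R.from_euler('ZYX',[yaw,pitch,roll],degrees=True)*R.from_matrix(np.array([[1,0,0],[0,0,1],[0,-1,0]]))
def row(s,p,yaw,pitch=0,roll=0,flip=False):
    """move row from sensed pose to TCP p"""
    R0=R.from_quat(s['tcp_rot']);T=Rt(yaw,pitch,roll)
    if flip:T=T*R.from_rotvec([0,np.pi,0])
    t=R0.inv().apply(np.array(p)-s['tool_pos']);a=(R0.inv()*T).as_rotvec(degrees=True)
    print('t',np.round(t,4),'a',np.round(a,2),'rows',np.ceil(max(np.linalg.norm(t)/.0417,np.linalg.norm(a)/7.16)))
def pose(s):
    for k,f in(('',R.identity()),('flip',R.from_rotvec([0,np.pi,0]))):
        print(k,s['t'],np.round(s['tool_pos'],4),'yaw,pitch,roll',np.round((R.from_quat(s['tcp_rot'])*f*Rt(0).inv()).as_euler('ZYX',degrees=True),2),'grip',round(s['grip_width'],3),'F',np.round(s['wrist_force'],1),'q',np.round(s['q'],2))
E
python3 - <<'E'
from h import *
from station import manip
s=manip.sense();pose(s)
for f in(0,1):row(s,[.549,-.306,.16],32,flip=f)
E
```

```text
0.1 [0.2291 0.5809 0.2302] yaw,pitch,roll [-2.153e+01  1.000e-02 -1.100e-01] grip 0.997 F [ 0.5 -0.9 -0.5] q [ 1.08  0.05  1.61  0.    1.48 -0.12]
flip 0.1 [0.2291 0.5809 0.2302] yaw,pitch,roll [ 1.5847e+02 -1.0000e-02  1.1000e-01] grip 0.997 F [ 0.5 -0.9 -0.5] q [ 1.08  0.05  1.61  0.    1.48 -0.12]
t [ 0.6231  0.0713 -0.7074] a [  0.09 -53.53  -0.06] rows 23.0
t [ 0.6231  0.0713 -0.7074] a [8.0000e-02 1.2647e+02 1.1000e-01] rows 23.0
```

Emit:
send_rows(
  commands=[
    {"tx":0.3116,"ty":0.0356,"tz":-0.3537,"ay":-27,"hand":0.7},
    {"tx":0.3116,"ty":0.0356,"tz":-0.3537,"ay":-27,"hand":0.7},
    {"tx":0.3116,"ty":0.0356,"tz":-0.3537,"ay":-27,"hand":0.7},
    {"tx":0.3116,"ty":0.0356,"tz":-0.3537,"ay":-27,"hand":0.7},
    {"tx":0.3116,"ty":0.0356,"tz":-0.3537,"ay":-27,"hand":0.7},
    {"tx":0.3116,"ty":0.0356,"tz":-0.3537,"ay":-27,"hand":0.7},
    {"tx":0.3116,"ty":0.0356,"tz":-0.3537,"ay":-27,"hand":0.7},
    {"tx":0.3116,"ty":0.0356,"tz":-0.3537,"ay":-27,"hand":0.7},
    {"tx":0.3116,"ty":0.0356,"tz":-0.3537,"ay":-27,"hand":0.7},
    {"tx":0.3116,"ty":0.0356,"tz":-0.3537,"ay":-27,"hand":0.7},
    {"tx":0.3116,"ty":0.0356,"tz":-0.3537,"ay":-27,"hand":0.7},
    {"tx":0.3116,"ty":0.0356,"tz":-0.3537,"ay":-27,"hand":0.7},
  ],
)

```text
$.commands[0]: bad value
```

Emit:
send_rows(
  commands=[
    {"tx":0.419,"ty":0.0357,"tz":-0.227,"ay":-26.5,"hand":0.7},
    {"tx":0.419,"ty":0.0357,"tz":-0.227,"ay":-26.5,"hand":0.7},
    {"tx":0.419,"ty":0.0357,"tz":-0.227,"ay":-26.5,"hand":0.7},
    {"tx":0.419,"ty":0.0357,"tz":-0.227,"ay":-26.5,"hand":0.7},
    {"tx":0.419,"ty":0.0357,"tz":-0.227,"ay":-26.5,"hand":0.7},
    {"tx":0.419,"ty":0.0357,"tz":-0.227,"ay":-26.5,"hand":0.7},
    {"tx":0.419,"ty":0.0357,"tz":-0.227,"ay":-26.5,"hand":0.7},
    {"tx":0.419,"ty":0.0357,"tz":-0.227,"ay":-26.5,"hand":0.7},
    {"tx":0.419,"ty":0.0357,"tz":-0.227,"ay":-26.5,"hand":0.7},
    {"tx":0.419,"ty":0.0357,"tz":-0.227,"ay":-26.5,"hand":0.7},
    {"tx":0.419,"ty":0.0357,"tz":-0.227,"ay":-26.5,"hand":0.7},
    {"tx":0.419,"ty":0.0357,"tz":-0.227,"ay":-26.5,"hand":0.7},
    {"tx":0.419,"ty":0.0357,"tz":-0.227,"ay":-26.5,"hand":0.7},
    {"tx":0.419,"ty":0.0357,"tz":-0.227,"ay":-26.5,"hand":0.7},
  ],
)

```text
$.commands[0]: bad value
```

```bash
python3 - <<'E'
from h import *
from station import manip
s=manip.sense();pose(s)
row(s,[.549,-.306,.062],32)
E
```

```text
0.1 [0.2291 0.5809 0.2302] yaw,pitch,roll [-2.153e+01  1.000e-02 -1.100e-01] grip 0.997 F [ 0.5 -0.9 -0.5] q [ 1.08  0.05  1.61  0.    1.48 -0.12]
flip 0.1 [0.2291 0.5809 0.2302] yaw,pitch,roll [ 1.5847e+02 -1.0000e-02  1.1000e-01] grip 0.997 F [ 0.5 -0.9 -0.5] q [ 1.08  0.05  1.61  0.    1.48 -0.12]
t [ 0.6231  0.1693 -0.7073] a [  0.09 -53.53  -0.06] rows 23.0
```

Emit:
send_rows(
  commands=[
    {"ax":0,"ay":-53.5,"az":0,"tx":0.623,"ty":0.071,"tz":-0.707,"hand":0.7},
  ],
)

```text
t: 0.18
tool_pos: [0.242, 0.5452, 0.2271]
tcp_rot: [-0.701, 0.087, -0.086, 0.702]
wrist_force: [0.8, -0.6, 1.1]
grip_width: 0.88
```

```bash
python3 - <<'E'
from h import *
from station import manip
s=manip.sense();pose(s)
row(s,[.549,-.306,.16],32)
E
```

```text
0.1833 [0.242  0.5452 0.2271] yaw,pitch,roll [-14.05   0.11   0.05] grip 0.88 F [ 0.8 -0.6  1.1] q [ 1.03 -0.01  1.69  0.    1.47 -0.3 ]
flip 0.1833 [0.242  0.5452 0.2271] yaw,pitch,roll [ 1.6595e+02 -1.1000e-01 -5.0000e-02] grip 0.88 F [ 0.8 -0.6  1.1] q [ 1.03 -0.01  1.69  0.    1.47 -0.3 ]
t [ 0.5045  0.0655 -0.7513] a [ -0.09 -46.05  -0.08] rows 22.0
```

Emit:
send_rows(
  commands=[
    {"ax":0,"ay":-46,"az":0,"tx":0.5045,"ty":0.0655,"tz":-0.7513,"hand":0.7},
    {"ax":0,"ay":-46,"az":0,"tx":0.5045,"ty":0.0655,"tz":-0.7513,"hand":0.7},
    {"ax":0,"ay":-46,"az":0,"tx":0.5045,"ty":0.0655,"tz":-0.7513,"hand":0.7},
    {"ax":0,"ay":-46,"az":0,"tx":0.5045,"ty":0.0655,"tz":-0.7513,"hand":0.7},
    {"ax":0,"ay":-46,"az":0,"tx":0.5045,"ty":0.0655,"tz":-0.7513,"hand":0.7},
    {"ax":0,"ay":-46,"az":0,"tx":0.5045,"ty":0.0655,"tz":-0.7513,"hand":0.7},
    {"ax":0,"ay":-46,"az":0,"tx":0.5045,"ty":0.0655,"tz":-0.7513,"hand":0.7},
    {"ax":0,"ay":-46,"az":0,"tx":0.5045,"ty":0.0655,"tz":-0.7513,"hand":0.7},
    {"ax":0,"ay":-46,"az":0,"tx":0.5045,"ty":0.0655,"tz":-0.7513,"hand":0.7},
    {"ax":0,"ay":-46,"az":0,"tx":0.5045,"ty":0.0655,"tz":-0.7513,"hand":0.7},
    {"ax":0,"ay":-46,"az":0,"tx":0.5045,"ty":0.0655,"tz":-0.7513,"hand":0.7},
    {"ax":0,"ay":-46,"az":0,"tx":0.5045,"ty":0.0655,"tz":-0.7513,"hand":0.7},
    {"ax":0,"ay":-46,"az":0,"tx":0.5045,"ty":0.0655,"tz":-0.7513,"hand":0.7},
    {"ax":0,"ay":-46,"az":0,"tx":0.5045,"ty":0.0655,"tz":-0.7513,"hand":0.7},
    {"ax":0,"ay":-46,"az":0,"tx":0.5045,"ty":0.0655,"tz":-0.7513,"hand":0.7},
    {"ax":0,"ay":-46,"az":0,"tx":0.5045,"ty":0.0655,"tz":-0.7513,"hand":0.7},
    {"ax":0,"ay":-46,"az":0,"tx":0.5045,"ty":0.0655,"tz":-0.7513,"hand":0.7},
    {"ax":0,"ay":-46,"az":0,"tx":0.5045,"ty":0.0655,"tz":-0.7513,"hand":0.7},
    {"ax":0,"ay":-46,"az":0,"tx":0.5045,"ty":0.0655,"tz":-0.7513,"hand":0.7},
    {"ax":0,"ay":-46,"az":0,"tx":0.5045,"ty":0.0655,"tz":-0.7513,"hand":0.7},
  ],
)

```text
t: 1.85
tool_pos: [0.5147, -0.2251, 0.1687]
tcp_rot: [-0.68, -0.192, 0.193, 0.681]
wrist_force: [1.1, 0.3, -0.1]
grip_width: 0.696
```

```bash
python3 - <<'E'
from h import *
from station import manip
s=manip.sense();pose(s)
row(s,[.549,-.306,.13],32)
row(s,[.549,-.306,.060],32)
E
```

```text
1.85 [ 0.5147 -0.2251  0.1687] yaw,pitch,roll [3.16e+01 1.00e-02 4.00e-02] grip 0.696 F [ 1.1  0.3 -0.1] q [-0.54 -0.05  1.82  0.    1.37 -2.67]
flip 1.85 [ 0.5147 -0.2251  0.1687] yaw,pitch,roll [-1.484e+02 -1.000e-02 -4.000e-02] grip 0.696 F [ 1.1  0.3 -0.1] q [-0.54 -0.05  1.82  0.    1.37 -2.67]
t [-0.0132  0.0386 -0.0869] a [-0.04 -0.4  -0.01] rows 3.0
t [-0.0132  0.1086 -0.0869] a [-0.04 -0.4  -0.01] rows 4.0
```

Emit:
send_rows(
  commands=[
    {"ax":0,"ay":0,"az":0,"tx":-0.0132,"ty":0.02,"tz":-0.0869,"hand":0.7},
    {"ax":0,"ay":0,"az":0,"tx":-0.0132,"ty":0.02,"tz":-0.0869,"hand":0.7},
    {"ax":0,"ay":0,"az":0,"tx":-0.0132,"ty":0.02,"tz":-0.0869,"hand":0.7},
    {"ax":0,"ay":0,"az":0,"tx":-0.0132,"ty":0.02,"tz":-0.0869,"hand":0.7},
    {"ax":0,"ay":0,"az":0,"tx":-0.0132,"ty":0.02,"tz":-0.0869,"hand":0.7},
  ],
)

```text
t: 2.27
tool_pos: [0.5486, -0.3036, 0.1486]
tcp_rot: [-0.68, -0.192, 0.193, 0.681]
wrist_force: [-0.1, 0.3, 0.3]
grip_width: 0.706
```

```bash
python3 - <<'E'
from h import *
from station import manip
s=manip.sense();pose(s)
row(s,[.549,-.306,.060],32)
E
```

```text
2.2667 [ 0.5486 -0.3036  0.1486] yaw,pitch,roll [3.16e+01 3.00e-02 1.20e-01] grip 0.706 F [-0.1  0.3  0.3] q [-0.62  0.12  1.68  0.    1.34 -2.75]
flip 2.2667 [ 0.5486 -0.3036  0.1486] yaw,pitch,roll [-1.484e+02 -3.000e-02 -1.200e-01] grip 0.706 F [-0.1  0.3  0.3] q [-0.62  0.12  1.68  0.    1.34 -2.75]
t [-0.0009  0.0886 -0.0025] a [-0.12 -0.4  -0.03] rows 3.0
```

Emit:
send_rows(
  commands=[
    {"ax":0,"ay":0,"az":0,"tx":0,"ty":0.04,"tz":-0.001,"hand":0.7},
    {"ax":0,"ay":0,"az":0,"tx":0,"ty":0.07,"tz":-0.001,"hand":0.7},
    {"ax":0,"ay":0,"az":0,"tx":0,"ty":0.088,"tz":-0.001,"hand":0.7},
    {"ax":0,"ay":0,"az":0,"tx":0,"ty":0.088,"tz":-0.001,"hand":0.7},
    {"ax":0,"ay":0,"az":0,"tx":0,"ty":0.088,"tz":-0.001,"hand":0.1},
    {"ax":0,"ay":0,"az":0,"tx":0,"ty":0.088,"tz":-0.001,"hand":0.1},
    {"ax":0,"ay":0,"az":0,"tx":0,"ty":0.088,"tz":-0.001,"hand":0.1},
    {"ax":0,"ay":0,"az":0,"tx":0,"ty":0.088,"tz":-0.001,"hand":0.1},
    {"ax":0,"ay":0,"az":0,"tx":0,"ty":0.088,"tz":-0.001,"hand":0.1},
    {"ax":0,"ay":0,"az":0,"tx":0,"ty":0.088,"tz":-0.001,"hand":0.1},
  ],
)

```text
t: 3.1
tool_pos: [0.5529, -0.3083, 0.0652]
tcp_rot: [0.684, 0.195, -0.19, -0.677]
wrist_force: [6.5, -7.9, -3.2]
grip_width: 0.193
```

```bash
python3 - <<'E'
from h import *
from station import manip
s=manip.sense();pose(s)
row(s,[.549,-.306,.060],-14)
E
```

```text
3.1 [ 0.5529 -0.3083  0.0652] yaw,pitch,roll [31.63 -0.19 -0.68] grip 0.193 F [ 6.5 -7.9 -3.2] q [-0.63  0.22  1.72 -0.    1.19 -2.75]
flip 3.1 [ 0.5529 -0.3083  0.0652] yaw,pitch,roll [-148.37    0.19    0.68] grip 0.193 F [ 6.5 -7.9 -3.2] q [-0.63  0.22  1.72 -0.    1.19 -2.75]
t [-0.0021  0.0052  0.0041] a [ 0.57 45.63  0.45] rows 7.0
```

Emit:
send_rows(
  commands=[
    {"ax":0,"ay":6,"az":0,"tx":0,"ty":0,"tz":-0.005,"hand":0.1},
    {"ax":0,"ay":12,"az":0,"tx":0,"ty":0,"tz":-0.005,"hand":0.1},
    {"ax":0,"ay":18,"az":0,"tx":0,"ty":0,"tz":-0.005,"hand":0.1},
    {"ax":0,"ay":24,"az":0,"tx":0,"ty":0,"tz":-0.005,"hand":0.1},
    {"ax":0,"ay":30,"az":0,"tx":0,"ty":0,"tz":-0.005,"hand":0.1},
    {"ax":0,"ay":36,"az":0,"tx":0,"ty":0,"tz":-0.005,"hand":0.1},
    {"ax":0,"ay":41,"az":0,"tx":0,"ty":0,"tz":-0.005,"hand":0.1},
    {"ax":0,"ay":45.6,"az":0,"tx":0,"ty":0,"tz":-0.005,"hand":0.1},
    {"ax":0,"ay":45.6,"az":0,"tx":0,"ty":0,"tz":-0.005,"hand":0.1},
    {"ax":0,"ay":45.6,"az":0,"tx":0,"ty":0,"tz":-0.005,"hand":0.1},
    {"ax":0,"ay":45.6,"az":0,"tx":0,"ty":0,"tz":-0.005,"hand":0.1},
  ],
)

```text
t: 4.02
tool_pos: [0.553, -0.3083, 0.0652]
tcp_rot: [-0.701, 0.086, -0.086, 0.702]
wrist_force: [-4.7, 6.8, 10.0]
grip_width: 0.2
```

```bash
python3 - <<'E'
from h import *
from station import manip
s=manip.sense();pose(s)
E
```

```text
4.0167 [ 0.553  -0.3083  0.0652] yaw,pitch,roll [-13.96  -0.04   0.08] grip 0.2 F [-4.7  6.8 10. ] q [-0.63  0.22  1.72  0.    1.2  -1.95]
flip 4.0167 [ 0.553  -0.3083  0.0652] yaw,pitch,roll [ 1.6604e+02  4.0000e-02 -8.0000e-02] grip 0.2 F [-4.7  6.8 10. ] q [-0.63  0.22  1.72  0.    1.2  -1.95]
```

Emit:
send_rows(
  commands=[
    {"ax":0,"ay":0,"az":0,"tx":0,"ty":0,"tz":0,"hand":0.6},
    {"ax":0,"ay":0,"az":0,"tx":0,"ty":0,"tz":0,"hand":0.6},
    {"ax":0,"ay":0,"az":0,"tx":0,"ty":0,"tz":0,"hand":0.6},
    {"ax":0,"ay":0,"az":0,"tx":0,"ty":-0.04,"tz":0,"hand":0.6},
    {"ax":0,"ay":0,"az":0,"tx":0,"ty":-0.08,"tz":0,"hand":0.6},
    {"ax":0,"ay":0,"az":0,"tx":0,"ty":-0.12,"tz":0,"hand":0.6},
    {"ax":0,"ay":0,"az":0,"tx":0,"ty":-0.14,"tz":0,"hand":0.6},
  ],
)

```text
t: 4.6
tool_pos: [0.5542, -0.3106, 0.2083]
tcp_rot: [0.703, -0.083, 0.089, -0.7]
wrist_force: [0.6, -0.5, 1.3]
grip_width: 0.601
```

```bash
python3 - <<'E'
from h import *
from station import manip
s=manip.sense();pose(s)
row(s,[.437,.112,.17],7)
E
```

```text
4.6 [ 0.5542 -0.3106  0.2083] yaw,pitch,roll [-13.97  -0.47  -0.2 ] grip 0.601 F [ 0.6 -0.5  1.3] q [-0.63  0.09  1.62 -0.    1.43 -1.95]
flip 4.6 [ 0.5542 -0.3106  0.2083] yaw,pitch,roll [166.03   0.47   0.2 ] grip 0.601 F [ 0.6 -0.5  1.3] q [-0.63  0.09  1.62 -0.    1.43 -1.95]
t [-0.2161  0.0352  0.382 ] a [  0.28 -20.97   0.43] rows 11.0
```

Emit:
send_rows(
  commands=[
    {"ax":0,"ay":-21,"az":0,"tx":-0.216,"ty":0,"tz":0.382,"hand":0.6},
    {"ax":0,"ay":-21,"az":0,"tx":-0.216,"ty":0,"tz":0.382,"hand":0.6},
    {"ax":0,"ay":-21,"az":0,"tx":-0.216,"ty":0,"tz":0.382,"hand":0.6},
    {"ax":0,"ay":-21,"az":0,"tx":-0.216,"ty":0,"tz":0.382,"hand":0.6},
    {"ax":0,"ay":-21,"az":0,"tx":-0.216,"ty":0,"tz":0.382,"hand":0.6},
    {"ax":0,"ay":-21,"az":0,"tx":-0.216,"ty":0,"tz":0.382,"hand":0.6},
    {"ax":0,"ay":-21,"az":0,"tx":-0.216,"ty":0,"tz":0.382,"hand":0.6},
    {"ax":0,"ay":-21,"az":0,"tx":-0.216,"ty":0,"tz":0.382,"hand":0.6},
    {"ax":0,"ay":-21,"az":0,"tx":-0.216,"ty":0,"tz":0.382,"hand":0.6},
    {"ax":0,"ay":-21,"az":0,"tx":-0.216,"ty":0,"tz":0.382,"hand":0.6},
    {"ax":0,"ay":-21,"az":0,"tx":-0.216,"ty":0,"tz":0.382,"hand":0.6},
    {"ax":0,"ay":-21,"az":0,"tx":-0.216,"ty":0,"tz":0.382,"hand":0.6},
    {"ax":0,"ay":-21,"az":0,"tx":-0.216,"ty":0,"tz":0.382,"hand":0.6},
  ],
)

```text
t: 5.68
tool_pos: [0.4348, 0.1146, 0.2019]
tcp_rot: [0.706, 0.045, -0.044, -0.706]
wrist_force: [0.7, -0.1, -0.8]
grip_width: 0.601
```

```bash
python3 - <<'E'
from h import *
from station import manip
s=manip.sense();pose(s)
c=manip.camera('top');np.savez('top1.npz',**c);im=c['pixels'][137:233,281:403,::-1]
a=cv2.resize(im,None,fx=6,fy=6,interpolation=cv2.INTER_CUBIC)
c2=manip.camera('scene');np.savez('scene1.npz',**c2);cv2.imwrite('pics/g1.png',a)
P=cloud(c);z=P[...,2]
m=np.zeros(z.shape,bool);m[170:220,350:400]=1;m&=(z>.068)&(z<.1);v,u=np.where(m);w=ray(c,np.c_[u,v],.084)[:,:2]*1000
r=cv2.minAreaRect(w.astype(np.float32));print(r)
U=np.linalg.svd(w-w.mean(0))[2][0];print(np.degrees(np.arctan(U[1]/U[0])))
E
```

```text
5.6833 [0.4348 0.1146 0.2019] yaw,pitch,roll [ 7.19 -0.07 -0.03] grip 0.601 F [ 0.7 -0.1 -0.8] q [ 0.09 -0.37  2.04 -0.    1.47 -1.6 ]
flip 5.6833 [0.4348 0.1146 0.2019] yaw,pitch,roll [-1.7281e+02  7.0000e-02  3.0000e-02] grip 0.601 F [ 0.7 -0.1 -0.8] q [ 0.09 -0.37  2.04 -0.    1.47 -1.6 ]
((551.0224609375, -305.3667297363281), (21.422142028808594, 83.6924819946289), 75.57369232177734)
-14.488380647981634
```

View pics/g1.png

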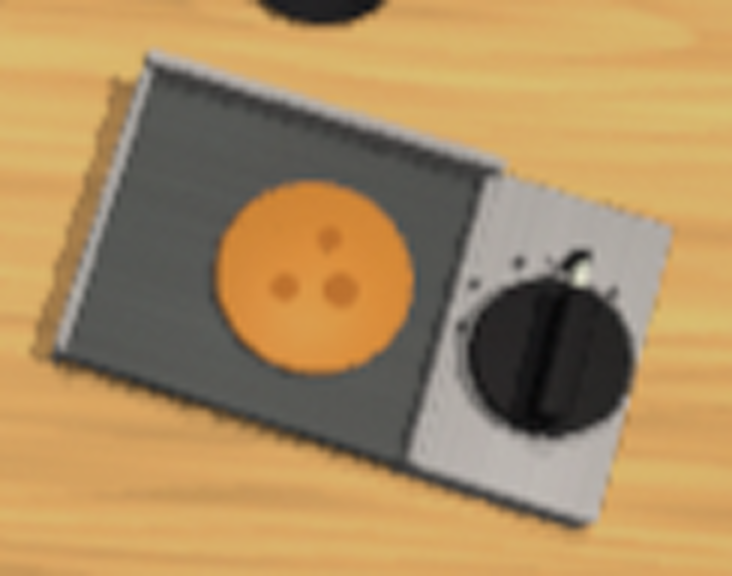

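The crop shows the pointer (579,268) right under the fin (575,258), and the measured bar yaw is -14.5° against the griddle's -14°. The wheel is set, so I'll go for the turner.

Emit:
send_rows(
  commands=[
    {"ax":0,"ay":0,"az":0,"tx":0.002,"ty":0.04,"tz":-0.005,"hand":0.6},
    {"ax":0,"ay":0,"az":0,"tx":0.002,"ty":0.08,"tz":-0.005,"hand":0.6},
    {"ax":0,"ay":0,"az":0,"tx":0.002,"ty":0.12,"tz":-0.005,"hand":0.6},
    {"ax":0,"ay":0,"az":0,"tx":0.002,"ty":0.155,"tz":-0.005,"hand":0.6},
    {"ax":0,"ay":0,"az":0,"tx":0.002,"ty":0.174,"tz":-0.005,"hand":0.6},
    {"ax":0,"ay":0,"az":0,"tx":0.002,"ty":0.174,"tz":-0.005,"hand":0.6},
    {"ax":0,"ay":0,"az":0,"tx":0.002,"ty":0.174,"tz":-0.005,"hand":0.1},
    {"ax":0,"ay":0,"az":0,"tx":0.002,"ty":0.174,"tz":-0.005,"hand":0.1},
    {"ax":0,"ay":0,"az":0,"tx":0.002,"ty":0.174,"tz":-0.005,"hand":0.1},
    {"ax":0,"ay":0,"az":0,"tx":0.002,"ty":0.174,"tz":-0.005,"hand":0.1},
    {"ax":0,"ay":0,"az":0,"tx":0.002,"ty":0.174,"tz":-0.005,"hand":0.1},
    {"ax":0,"ay":0,"az":0,"tx":0.002,"ty":0.174,"tz":-0.005,"hand":0.1},
  ],
)

```text
t: 6.78
tool_pos: [0.4395, 0.1089, 0.0295]
tcp_rot: [0.706, 0.045, -0.042, -0.706]
wrist_force: [0.4, -2.5, 4.8]
grip_width: 0.251
```

```bash
python3 - <<'E'
from h import *
from station import manip
s=manip.sense();pose(s)
E
```

```text
6.7833 [0.4395 0.1089 0.0295] yaw,pitch,roll [ 7.04 -0.26 -0.06] grip 0.251 F [ 0.4 -2.5  4.8] q [ 0.08 -0.15  2.17 -0.    1.12 -1.61]
flip 6.7833 [0.4395 0.1089 0.0295] yaw,pitch,roll [-1.7296e+02  2.6000e-01  6.0000e-02] grip 0.251 F [ 0.4 -2.5  4.8] q [ 0.08 -0.15  2.17 -0.    1.12 -1.61]
```

```bash
python3 - <<'E'
from h import *
from station import manip
s=manip.sense()
row(s,[.366,-.12,.14],-14,4)
E
```

```text
t [-0.1005 -0.1108 -0.2183] a [ 0.74 21.03  4.22] rows 7.0
```

Emit:
send_rows(
  commands=[
    {"ax":0,"ay":0,"az":0,"tx":0,"ty":-0.03,"tz":0,"hand":0.1},
    {"ax":0,"ay":0,"az":0,"tx":0,"ty":-0.07,"tz":0,"hand":0.1},
    {"ax":0,"ay":0,"az":0,"tx":0,"ty":-0.11,"tz":0,"hand":0.1},
    {"ax":0.1,"ay":3.5,"az":0.7,"tx":-0.017,"ty":-0.11,"tz":-0.036,"hand":0.1},
    {"ax":0.2,"ay":7,"az":1.4,"tx":-0.034,"ty":-0.11,"tz":-0.072,"hand":0.1},
    {"ax":0.3,"ay":10.5,"az":2.1,"tx":-0.05,"ty":-0.11,"tz":-0.108,"hand":0.1},
    {"ax":0.5,"ay":14,"az":2.8,"tx":-0.067,"ty":-0.11,"tz":-0.145,"hand":0.1},
    {"ax":0.6,"ay":17.5,"az":3.5,"tx":-0.084,"ty":-0.11,"tz":-0.182,"hand":0.1},
    {"ax":0.74,"ay":21,"az":4.2,"tx":-0.1,"ty":-0.11,"tz":-0.218,"hand":0.1},
    {"ax":0.74,"ay":21,"az":4.2,"tx":-0.1,"ty":-0.11,"tz":-0.218,"hand":0.1},
    {"ax":0.74,"ay":21,"az":4.2,"tx":-0.1,"ty":-0.11,"tz":-0.218,"hand":0.1},
    {"ax":0.74,"ay":21,"az":4.2,"tx":-0.1,"ty":-0.11,"tz":-0.218,"hand":0.1},
  ],
)

```text
t: 7.78
tool_pos: [0.3645, -0.1191, 0.137]
tcp_rot: [-0.698, 0.112, -0.06, 0.705]
wrist_force: [0.5, -0.5, -2.0]
grip_width: 0.248
```

```bash
python3 - <<'E'
from h import *
from station import manip
s=manip.sense();pose(s)
c=manip.camera('scene');np.savez('scene2.npz',**c)
t=manip.camera('top');np.savez('top2.npz',**t)
a=cv2.resize(c['pixels'][120:310,120:300,::-1],None,fx=3,fy=3,interpolation=cv2.INTER_CUBIC)
b=cv2.resize(t['pixels'][130:260,230:400,::-1],(540,413),interpolation=cv2.INTER_CUBIC)
cv2.imwrite('pics/s2.png',a)
row(s,[.366,-.12,.075],-14,4)
# predicted blade corners in top view
T=R.from_quat(s['tcp_rot'])
for f,l in((160,45),(160,-45),(40,45),(40,-45)):
    p=T.apply([f/1e3,.027,l/1e3])+s['tool_pos'];print(f,l,p.round(3),'top',proj(t,p)[0].round(1),'scene',proj(c,p)[0].round(1))
hs=cv2.cvtColor(t['pixels'],cv2.COLOR_RGB2HSV);
cv2.imwrite('pics/t2.png',b)
E
```

```text
7.7833 [ 0.3645 -0.1191  0.137 ] yaw,pitch,roll [-14.     4.29   0.02] grip 0.248 F [ 0.5 -0.5 -2. ] q [-0.5  -0.45  2.2  -0.02  1.46 -1.82]
flip 7.7833 [ 0.3645 -0.1191  0.137 ] yaw,pitch,roll [ 1.66e+02 -4.29e+00 -2.00e-02] grip 0.248 F [ 0.5 -0.5 -2. ] q [-0.5  -0.45  2.2  -0.02  1.46 -1.82]
t [ 0.0063  0.0617 -0.0005] a [-0.02  0.   -0.29] rows 2.0
160 45 [ 0.528 -0.114  0.098] top [315.9 195.9] scene [219.4 203.1]
160 -45 [ 0.506 -0.201  0.098] top [343.2 204.6] scene [192.3 213.8]
40 45 [ 0.412 -0.085  0.107] top [305.5 231.5] scene [201.9 178.4]
40 -45 [ 0.39  -0.172  0.107] top [333.6 240.6] scene [175.6 187.9]
```

View pics/t2.png

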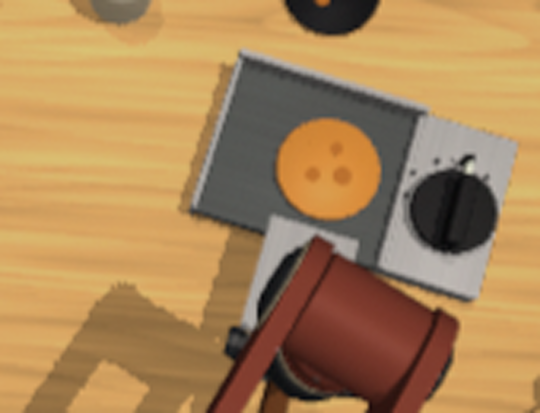

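View pics/s2.png

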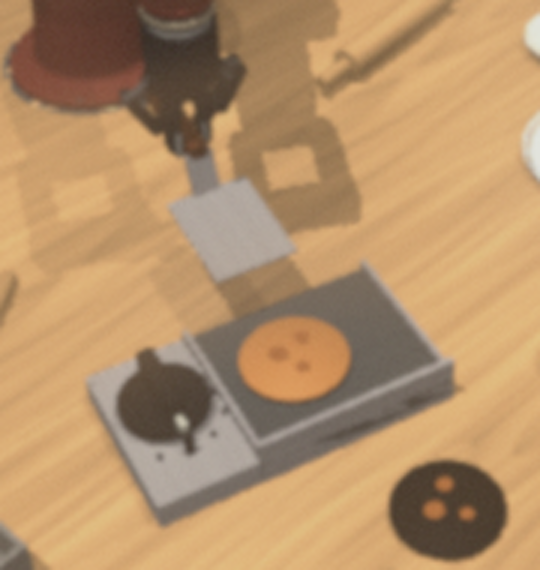

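The top crop shows the blade tip corners at (272,215) and (358,240), about 3 mm short of prediction and laterally lined up with the bread (328,170). In the scene crop, the tip corners (295,245) and (218,280) also match. Now I'll lower the blade onto the front of the hot plate.

Emit:
send_rows(
  commands=[
    {"ax":0,"ay":0,"az":0,"tx":0.003,"ty":0.03,"tz":0,"hand":0.1},
    {"ax":0,"ay":0,"az":0,"tx":0.006,"ty":0.055,"tz":0,"hand":0.1},
    {"ax":0,"ay":0,"az":0,"tx":0.006,"ty":0.06,"tz":0,"hand":0.1},
    {"ax":0,"ay":0,"az":0,"tx":0.006,"ty":0.06,"tz":0,"hand":0.1},
    {"ax":0,"ay":0,"az":0,"tx":0.006,"ty":0.06,"tz":0,"hand":0.1},
  ],
)

```text
t: 8.3
tool_pos: [0.3668, -0.1193, 0.0777]
tcp_rot: [-0.699, 0.111, -0.059, 0.704]
wrist_force: [0.3, -0.2, -0.8]
grip_width: 0.247
```

Emit:
send_rows(
  commands=[
    {"ax":0,"ay":0,"az":0,"tx":0,"ty":0.002,"tz":0,"hand":0.1},
    {"ax":0,"ay":0,"az":0,"tx":0,"ty":0.002,"tz":0,"hand":0.1},
    {"ax":0,"ay":0,"az":0,"tx":0,"ty":0.002,"tz":0,"hand":0.1},
  ],
)

```text
t: 8.55
tool_pos: [0.367, -0.1202, 0.0764]
tcp_rot: [-0.699, 0.111, -0.061, 0.704]
wrist_force: [0.1, 0.8, -2.4]
grip_width: 0.247
```

Emit:
send_rows(
  commands=[
    {"ax":0,"ay":0,"az":0,"tx":0,"ty":0.002,"tz":0,"hand":0.1},
    {"ax":0,"ay":0,"az":0,"tx":0,"ty":0.002,"tz":0,"hand":0.1},
    {"ax":0,"ay":0,"az":0,"tx":0,"ty":0.002,"tz":0,"hand":0.1},
  ],
)

```text
t: 8.8
tool_pos: [0.3661, -0.12, 0.0732]
tcp_rot: [-0.698, 0.112, -0.06, 0.704]
wrist_force: [0.3, -0.2, -2.5]
grip_width: 0.245
```

Emit:
send_rows(
  commands=[
    {"ax":0,"ay":0,"az":0,"tx":0,"ty":0.002,"tz":0,"hand":0.1},
    {"ax":0,"ay":0,"az":0,"tx":0,"ty":0.002,"tz":0,"hand":0.1},
    {"ax":0,"ay":0,"az":0,"tx":0,"ty":0.002,"tz":0,"hand":0.1},
  ],
)

```text
t: 9.05
tool_pos: [0.3663, -0.1201, 0.0715]
tcp_rot: [-0.699, 0.112, -0.06, 0.704]
wrist_force: [0.1, -0.5, 0.6]
grip_width: 0.248
```

Emit:
send_rows(
  commands=[
    {"ax":0,"ay":0,"az":0,"tx":0,"ty":0.0015,"tz":0,"hand":0.1},
    {"ax":0,"ay":0,"az":0,"tx":0,"ty":0.0015,"tz":0,"hand":0.1},
    {"ax":0,"ay":0,"az":0,"tx":0,"ty":0.0015,"tz":0,"hand":0.1},
  ],
)

```text
t: 9.3
tool_pos: [0.3664, -0.1201, 0.0702]
tcp_rot: [-0.699, 0.111, -0.06, 0.704]
wrist_force: [-0.7, 0.1, 2.0]
grip_width: 0.246
```

```bash
python3 - <<'E'
from h import *
from station import manip
s=manip.sense();pose(s)
print(s['wrist_torque'])
E
```

```text
9.3 [ 0.3664 -0.1201  0.0702] yaw,pitch,roll [-13.98   4.16  -0.05] grip 0.246 F [-0.7  0.1  2. ] q [-0.5  -0.35  2.25 -0.02  1.31 -1.82]
flip 9.3 [ 0.3664 -0.1201  0.0702] yaw,pitch,roll [ 1.6602e+02 -4.1600e+00  5.0000e-02] grip 0.246 F [-0.7  0.1  2. ] q [-0.5  -0.35  2.25 -0.02  1.31 -1.82]
[ 0.03659417 -0.38464418  0.01799126]
```

Emit:
send_rows(
  commands=[
    {"ax":0,"ay":0,"az":0,"tx":0.01,"ty":-0.0007,"tz":0,"hand":0.1},
    {"ax":0,"ay":0,"az":0,"tx":0.02,"ty":-0.0015,"tz":0,"hand":0.1},
    {"ax":0,"ay":0,"az":0,"tx":0.028,"ty":-0.002,"tz":0,"hand":0.1},
    {"ax":0,"ay":0,"az":0,"tx":0.034,"ty":-0.0025,"tz":0,"hand":0.1},
    {"ax":0,"ay":0,"az":0,"tx":0.04,"ty":-0.0029,"tz":0,"hand":0.1},
    {"ax":0,"ay":0,"az":0,"tx":0.046,"ty":-0.0034,"tz":0,"hand":0.1},
    {"ax":0,"ay":0,"az":0,"tx":0.052,"ty":-0.0038,"tz":0,"hand":0.1},
    {"ax":0,"ay":0,"az":0,"tx":0.058,"ty":-0.0042,"tz":0,"hand":0.1},
    {"ax":0,"ay":0,"az":0,"tx":0.064,"ty":-0.0047,"tz":0,"hand":0.1},
    {"ax":0,"ay":0,"az":0,"tx":0.07,"ty":-0.0051,"tz":0,"hand":0.1},
    {"ax":0,"ay":0,"az":0,"tx":0.07,"ty":-0.0051,"tz":0,"hand":0.1},
  ],
)

```text
t: 10.22
tool_pos: [0.4353, -0.1372, 0.0698]
tcp_rot: [-0.699, 0.111, -0.061, 0.704]
wrist_force: [1.2, -0.2, -0.7]
grip_width: 0.247
```

```bash
cat > br.py <<'E'
from h import *
from station import manip
s=manip.sense();pose(s)
for n in('scene','top'):
    c=manip.camera(n);P=cloud(c);z=P[...,2];hs=cv2.cvtColor(c['pixels'],cv2.COLOR_RGB2HSV)
    m=(hs[...,1]>165)&(hs[...,2]>110)&(hs[...,0]<16)&(abs(P[...,0]-.62)<.13)&(abs(P[...,1]+.18)<.1)
    w=P[m];
    if len(w)>30:
        A=np.c_[w[:,:2]-w[:,:2].mean(0),np.ones(len(w))];f=np.linalg.lstsq(A,w[:,2],rcond=None)[0]
        r=cv2.minAreaRect((w[:,:2]*1000).astype(np.float32));ex=np.array(fwd(np.radians(-14)));d=(np.array([.673,-.198])-w[:,:2].mean(0))@ex
        print(n,len(w),w.mean(0).round(4),'rect',np.round(r[0],0),np.round(r[1],0),'to foot',d.round(3),'zc',f[2].round(4),'slope along ex',(f[:2]@ex).round(3))
    np.savez(n+'L.npz',**c)
E
python3 br.py
```

```text
10.2167 [ 0.4353 -0.1372  0.0698] yaw,pitch,roll [-13.97   4.14  -0.04] grip 0.247 F [ 1.2 -0.2 -0.7] q [-0.46 -0.15  2.09 -0.02  1.27 -1.78]
flip 10.2167 [ 0.4353 -0.1372  0.0698] yaw,pitch,roll [ 1.6603e+02 -4.1400e+00  4.0000e-02] grip 0.247 F [ 1.2 -0.2 -0.7] q [-0.46 -0.15  2.09 -0.02  1.27 -1.78]
top 495 [ 0.6149 -0.1776  0.0649] rect [ 571. -170.] [107. 193.] to foot 0.061 zc 0.0649 slope along ex -1.665
```

Emit:
send_rows(
  commands=[
    {"ax":0,"ay":0,"az":0,"tx":0.006,"ty":0.0003,"tz":0,"hand":0.1},
    {"ax":0,"ay":0,"az":0,"tx":0.012,"ty":0,"tz":0,"hand":0.1},
    {"ax":0,"ay":0,"az":0,"tx":0.018,"ty":-0.0004,"tz":0,"hand":0.1},
    {"ax":0,"ay":0,"az":0,"tx":0.024,"ty":-0.0008,"tz":0,"hand":0.1},
    {"ax":0,"ay":0,"az":0,"tx":0.03,"ty":-0.0013,"tz":0,"hand":0.1},
    {"ax":0,"ay":0,"az":0,"tx":0.036,"ty":-0.0017,"tz":0,"hand":0.1},
    {"ax":0,"ay":0,"az":0,"tx":0.04,"ty":-0.002,"tz":0,"hand":0.1},
    {"ax":0,"ay":0,"az":0,"tx":0.04,"ty":-0.002,"tz":0,"hand":0.1},
  ],
)

```text
t: 10.98
tool_pos: [0.474, -0.1468, 0.0687]
tcp_rot: [-0.698, 0.111, -0.06, 0.704]
wrist_force: [0.9, -0.3, 0.1]
grip_width: 0.245
```

```bash
python3 br.py; python3 - <<'E'
from h import *
c=load('sceneL.npz')
cv2.imwrite('pics/s3.png',cv2.resize(c['pixels'][120:310,120:300,::-1],None,fx=3,fy=3,interpolation=cv2.INTER_CUBIC))
E
```

```text
10.9833 [ 0.474  -0.1468  0.0687] yaw,pitch,roll [-13.98   4.16  -0.04] grip 0.245 F [ 0.9 -0.3  0.1] q [-0.44 -0.04  2.   -0.02  1.26 -1.76]
flip 10.9833 [ 0.474  -0.1468  0.0687] yaw,pitch,roll [ 1.6602e+02 -4.1600e+00  4.0000e-02] grip 0.245 F [ 0.9 -0.3  0.1] q [-0.44 -0.04  2.   -0.02  1.26 -1.76]
top 406 [ 0.5977 -0.1663  0.1663] rect [ 578. -166.] [120. 197.] to foot 0.081 zc 0.1663 slope along ex -2.372
```

View pics/s3.png

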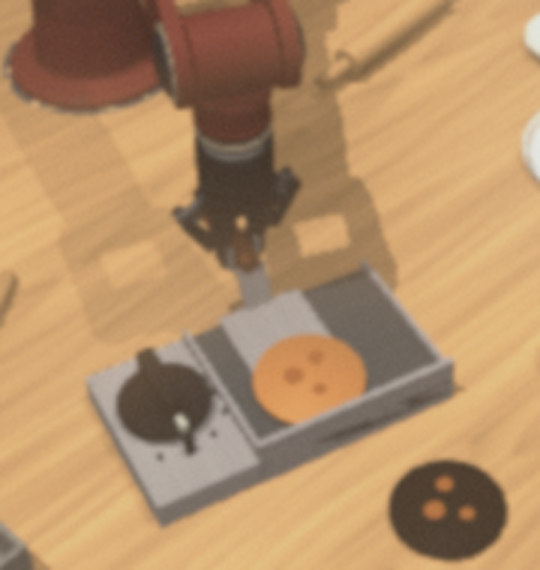

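The scene crop shows the bread (308,378) against the rear upstand with the blade already under its front half. I'll push on to about 14 mm short of the upstand.

Emit:
send_rows(
  commands=[
    {"ax":0,"ay":0,"az":0,"tx":0.006,"ty":-0.0004,"tz":0,"hand":0.1},
    {"ax":0,"ay":0,"az":0,"tx":0.012,"ty":-0.0009,"tz":0,"hand":0.1},
    {"ax":0,"ay":0,"az":0,"tx":0.018,"ty":-0.0013,"tz":0,"hand":0.1},
    {"ax":0,"ay":0,"az":0,"tx":0.024,"ty":-0.0018,"tz":0,"hand":0.1},
    {"ax":0,"ay":0,"az":0,"tx":0.03,"ty":-0.0022,"tz":0,"hand":0.1},
    {"ax":0,"ay":0,"az":0,"tx":0.036,"ty":-0.0026,"tz":0,"hand":0.1},
    {"ax":0,"ay":0,"az":0,"tx":0.04,"ty":-0.0029,"tz":0,"hand":0.1},
    {"ax":0,"ay":0,"az":0,"tx":0.04,"ty":-0.0029,"tz":0,"hand":0.1},
  ],
)

```text
t: 11.75
tool_pos: [0.513, -0.1565, 0.0686]
tcp_rot: [-0.699, 0.111, -0.061, 0.704]
wrist_force: [1.6, 0.5, -0.0]
grip_width: 0.247
```

```bash
python3 - <<'E'
from h import *
from station import manip
s=manip.sense();pose(s);p=np.array(s['tool_pos'])
row(s,p+[0,0,0],-14,-2)
row(s,p+[0,0,.09],-14,-2)
E
```

```text
11.75 [ 0.513  -0.1565  0.0686] yaw,pitch,roll [-13.97   4.14  -0.04] grip 0.247 F [ 1.6  0.5 -0. ] q [-0.43  0.05  1.9  -0.01  1.26 -1.75]
flip 11.75 [ 0.513  -0.1565  0.0686] yaw,pitch,roll [ 1.6603e+02 -4.1400e+00  4.0000e-02] grip 0.247 F [ 1.6  0.5 -0. ] q [-0.43  0.05  1.9  -0.01  1.26 -1.75]
t [0. 0. 0.] a [ 0.04  0.03 -6.14] rows 1.0
t [-0.0065 -0.0898 -0.0001] a [ 0.04  0.03 -6.14] rows 3.0
```

Emit:
send_rows(
  commands=[
    {"ax":0,"ay":0,"az":-1,"tx":0,"ty":-0.001,"tz":0,"hand":0.1},
    {"ax":0,"ay":0,"az":-2.5,"tx":0,"ty":-0.002,"tz":0,"hand":0.1},
    {"ax":0,"ay":0,"az":-4,"tx":0,"ty":-0.003,"tz":0,"hand":0.1},
    {"ax":0,"ay":0,"az":-5.5,"tx":0,"ty":-0.005,"tz":0,"hand":0.1},
    {"ax":0,"ay":0,"az":-7,"tx":-0.001,"ty":-0.008,"tz":0,"hand":0.1},
    {"ax":0,"ay":0,"az":-8,"tx":-0.001,"ty":-0.013,"tz":0,"hand":0.1},
    {"ax":0,"ay":0,"az":-8,"tx":-0.001,"ty":-0.019,"tz":0,"hand":0.1},
    {"ax":0,"ay":0,"az":-8,"tx":-0.002,"ty":-0.026,"tz":0,"hand":0.1},
    {"ax":0,"ay":0,"az":-8,"tx":-0.002,"ty":-0.033,"tz":0,"hand":0.1},
    {"ax":0,"ay":0,"az":-8,"tx":-0.003,"ty":-0.04,"tz":0,"hand":0.1},
    {"ax":0,"ay":0,"az":-8,"tx":-0.003,"ty":-0.047,"tz":0,"hand":0.1},
    {"ax":0,"ay":0,"az":-8,"tx":-0.004,"ty":-0.054,"tz":0,"hand":0.1},
    {"ax":0,"ay":0,"az":-8,"tx":-0.004,"ty":-0.06,"tz":0,"hand":0.1},
    {"ax":0,"ay":0,"az":-8,"tx":-0.004,"ty":-0.06,"tz":0,"hand":0.1},
    {"ax":0,"ay":0,"az":-8,"tx":-0.004,"ty":-0.06,"tz":0,"hand":0.1},
    {"ax":0,"ay":0,"az":-8,"tx":-0.004,"ty":-0.06,"tz":0,"hand":0.1},
    {"ax":0,"ay":0,"az":-8,"tx":-0.004,"ty":-0.06,"tz":0,"hand":0.1},
  ],
)

```text
t: 13.17
tool_pos: [0.5118, -0.156, 0.128]
tcp_rot: [0.704, -0.063, 0.109, -0.699]
wrist_force: [0.1, 0.2, -3.7]
grip_width: 0.247
```

```bash
python3 br.py; python3 - <<'E'
from h import *
c=load('sceneL.npz')
cv2.imwrite('pics/s4.png',cv2.resize(c['pixels'][120:310,120:300,::-1],None,fx=3,fy=3,interpolation=cv2.INTER_CUBIC))
E
```

```text
13.1667 [ 0.5118 -0.156   0.128 ] yaw,pitch,roll [-13.98  -3.69  -0.02] grip 0.247 F [ 0.1  0.2 -3.7] q [-0.44 -0.12  1.96  0.01  1.24 -1.77]
flip 13.1667 [ 0.5118 -0.156   0.128 ] yaw,pitch,roll [1.6602e+02 3.6900e+00 2.0000e-02] grip 0.247 F [ 0.1  0.2 -3.7] q [-0.44 -0.12  1.96  0.01  1.24 -1.77]
top 445 [ 0.5968 -0.164   0.2436] rect [ 576. -167.] [120. 202.] to foot 0.082 zc 0.2436 slope along ex -2.213
```

View pics/s4.png

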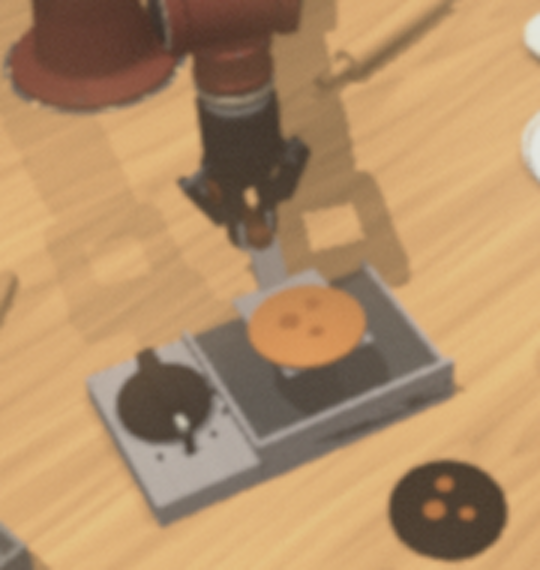

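The scene crop shows the bread (307,325) lying on the lifted blade with a shadow gap below it. Both tip corners are visible at (288,372) and (368,340). Next I'll carry it to the plate.

```bash
cat > path.py <<'E'
from h import *
from station import manip
import sys
def rows(keys,s=None):
    """keys: list of (p,yaw,pitch); prints rows rounded"""
    s=s or manip.sense();R0=R.from_quat(s['tcp_rot']);p0=np.array(s['tool_pos'])
    for p,yw,pt in keys:
        t=R0.inv().apply(np.array(p)-p0);a=(R0.inv()*Rt(yw,pt)).as_rotvec(degrees=True)
        print('{"ax": %.1f, "ay": %.1f, "az": %.1f, "tx": %.3f, "ty": %.3f, "tz": %.3f, "hand": 0.1}'%(*a,*t),end=', ')
    print()
E
python3 - <<'E'
from path import *
s=manip.sense();p0=np.array(s['tool_pos']);p1=np.array([.4715,.277,.16])
u=np.cumsum([.01,.02,.035]+[.047]*7+[.053]*4);u=u/u[-1]*.55
k=[]
for x in u:
    q=p0+(p1-p0)*x;q[2]=p0[2]+.032*min(1,x*4);k.append((q,-14+34*x,-3.7))
rows(k)
E
```

```text
{"ax": 0.0, "ay": -0.3, "az": -0.0, "tx": -0.001, "ty": -0.001, "tz": 0.004, "hand": 0.1}, {"ax": 0.1, "ay": -0.9, "az": -0.0, "tx": -0.004, "ty": -0.004, "tz": 0.011, "hand": 0.1}, {"ax": 0.2, "ay": -2.0, "az": -0.0, "tx": -0.008, "ty": -0.008, "tz": 0.024, "hand": 0.1}, {"ax": 0.2, "ay": -3.4, "az": -0.0, "tx": -0.014, "ty": -0.014, "tz": 0.042, "hand": 0.1}, {"ax": 0.3, "ay": -4.9, "az": -0.0, "tx": -0.020, "ty": -0.020, "tz": 0.059, "hand": 0.1}, {"ax": 0.4, "ay": -6.3, "az": -0.0, "tx": -0.025, "ty": -0.026, "tz": 0.077, "hand": 0.1}, {"ax": 0.5, "ay": -7.8, "az": -0.0, "tx": -0.031, "ty": -0.031, "tz": 0.094, "hand": 0.1}, {"ax": 0.6, "ay": -9.2, "az": -0.0, "tx": -0.037, "ty": -0.034, "tz": 0.112, "hand": 0.1}, {"ax": 0.7, "ay": -10.7, "az": -0.0, "tx": -0.043, "ty": -0.035, "tz": 0.129, "hand": 0.1}, {"ax": 0.8, "ay": -12.1, "az": -0.0, "tx": -0.049, "ty": -0.035, "tz": 0.147, "hand": 0.1}, {"ax": 0.9, "ay": -13.7, "az": -0.0, "tx": -0.056, "ty": -0.036, "tz": 0.167, "hand": 0.1}, {"ax": 1.0, "ay": -15.4, "az": -0.0, "tx": -0.063, "ty": -0.036, "tz": 0.186, "hand": 0.1}, {"ax": 1.1, "ay": -17.0, "az": -0.0, "tx": -0.070, "ty": -0.037, "tz": 0.206, "hand": 0.1}, {"ax": 1.2, "ay": -18.6, "az": -0.0, "tx": -0.077, "ty": -0.037, "tz": 0.226, "hand": 0.1},
```

Emit:
send_rows(
  commands=[
    {"ax":0.0,"ay":-0.3,"az":0,"tx":-0.001,"ty":-0.001,"tz":0.004,"hand":0.1},
    {"ax":0.1,"ay":-0.9,"az":0,"tx":-0.004,"ty":-0.004,"tz":0.011,"hand":0.1},
    {"ax":0.2,"ay":-2.0,"az":0,"tx":-0.008,"ty":-0.008,"tz":0.024,"hand":0.1},
    {"ax":0.2,"ay":-3.4,"az":0,"tx":-0.014,"ty":-0.014,"tz":0.042,"hand":0.1},
    {"ax":0.3,"ay":-4.9,"az":0,"tx":-0.02,"ty":-0.02,"tz":0.059,"hand":0.1},
    {"ax":0.4,"ay":-6.3,"az":0,"tx":-0.025,"ty":-0.026,"tz":0.077,"hand":0.1},
    {"ax":0.5,"ay":-7.8,"az":0,"tx":-0.031,"ty":-0.031,"tz":0.094,"hand":0.1},
    {"ax":0.6,"ay":-9.2,"az":0,"tx":-0.037,"ty":-0.034,"tz":0.112,"hand":0.1},
    {"ax":0.7,"ay":-10.7,"az":0,"tx":-0.043,"ty":-0.035,"tz":0.129,"hand":0.1},
    {"ax":0.8,"ay":-12.1,"az":0,"tx":-0.049,"ty":-0.035,"tz":0.147,"hand":0.1},
    {"ax":0.9,"ay":-13.7,"az":0,"tx":-0.056,"ty":-0.036,"tz":0.167,"hand":0.1},
    {"ax":1.0,"ay":-15.4,"az":0,"tx":-0.063,"ty":-0.036,"tz":0.186,"hand":0.1},
    {"ax":1.1,"ay":-17.0,"az":0,"tx":-0.07,"ty":-0.037,"tz":0.206,"hand":0.1},
    {"ax":1.2,"ay":-18.0,"az":0,"tx":-0.075,"ty":-0.037,"tz":0.219,"hand":0.1},
    {"ax":1.2,"ay":-18.6,"az":0,"tx":-0.077,"ty":-0.037,"tz":0.226,"hand":0.1},
    {"ax":1.2,"ay":-18.6,"az":0,"tx":-0.077,"ty":-0.037,"tz":0.226,"hand":0.1},
  ],
)

```text
t: 14.6
tool_pos: [0.4894, 0.0841, 0.1607]
tcp_rot: [-0.705, -0.053, 0.007, 0.707]
wrist_force: [0.5, -0.2, -2.5]
grip_width: 0.245
```

```bash
python3 - <<'E'
from path import *
s=manip.sense();pose(s);p0=np.array(s['tool_pos']);p1=np.array([.4715,.277,.16])
u=np.cumsum([.02,.04,.07]+[.1]*7+[.08,.05,.025,.015]);u=u/u[-1]
yw=(R.from_quat(s['tcp_rot'])*Rt(0).inv()).as_euler('ZYX',degrees=True)[0]
rows([(p0+(p1-p0)*x,yw+(20-yw)*x,-3.7) for x in u])
E
```

```text
14.6 [0.4894 0.0841 0.1607] yaw,pitch,roll [ 4.85 -3.76 -0.03] grip 0.245 F [ 0.5 -0.2 -2.5] q [ 0.02 -0.26  2.02  0.    1.31 -1.64]
flip 14.6 [0.4894 0.0841 0.1607] yaw,pitch,roll [-1.7515e+02  3.7600e+00  3.0000e-02] grip 0.245 F [ 0.5 -0.2 -2.5] q [ 0.02 -0.26  2.02  0.    1.31 -1.64]
{"ax": 0.1, "ay": -0.3, "az": 0.1, "tx": -0.000, "ty": 0.000, "tz": 0.004, "hand": 0.1}, {"ax": 0.1, "ay": -0.9, "az": 0.1, "tx": -0.000, "ty": 0.000, "tz": 0.012, "hand": 0.1}, {"ax": 0.2, "ay": -2.0, "az": 0.1, "tx": -0.000, "ty": 0.000, "tz": 0.025, "hand": 0.1}, {"ax": 0.3, "ay": -3.5, "az": 0.1, "tx": -0.000, "ty": 0.000, "tz": 0.045, "hand": 0.1}, {"ax": 0.4, "ay": -5.0, "az": 0.1, "tx": -0.001, "ty": 0.000, "tz": 0.064, "hand": 0.1}, {"ax": 0.5, "ay": -6.5, "az": 0.1, "tx": -0.001, "ty": 0.000, "tz": 0.083, "hand": 0.1}, {"ax": 0.6, "ay": -8.0, "az": 0.1, "tx": -0.001, "ty": 0.000, "tz": 0.103, "hand": 0.1}, {"ax": 0.7, "ay": -9.5, "az": 0.1, "tx": -0.001, "ty": 0.000, "tz": 0.122, "hand": 0.1}, {"ax": 0.8, "ay": -11.0, "az": 0.1, "tx": -0.001, "ty": 0.000, "tz": 0.141, "hand": 0.1}, {"ax": 0.9, "ay": -12.5, "az": 0.1, "tx": -0.001, "ty": 0.000, "tz": 0.161, "hand": 0.1}, {"ax": 0.9, "ay": -13.8, "az": 0.1, "tx": -0.001, "ty": 0.000, "tz": 0.176, "hand": 0.1}, {"ax": 1.0, "ay": -14.5, "az": 0.1, "tx": -0.001, "ty": 0.000, "tz": 0.186, "hand": 0.1}, {"ax": 1.0, "ay": -14.9, "az": 0.1, "tx": -0.002, "ty": 0.000, "tz": 0.191, "hand": 0.1}, {"ax": 1.0, "ay": -15.1, "az": 0.1, "tx": -0.002, "ty": 0.000, "tz": 0.194, "hand": 0.1},
```

Emit:
send_rows(
  commands=[
    {"ax":0.1,"ay":-0.3,"az":0,"tx":0,"ty":0,"tz":0.004,"hand":0.1},
    {"ax":0.1,"ay":-0.9,"az":0,"tx":0,"ty":0,"tz":0.012,"hand":0.1},
    {"ax":0.2,"ay":-2.0,"az":0,"tx":0,"ty":0,"tz":0.025,"hand":0.1},
    {"ax":0.3,"ay":-3.5,"az":0,"tx":0,"ty":0,"tz":0.045,"hand":0.1},
    {"ax":0.4,"ay":-5.0,"az":0,"tx":-0.001,"ty":0,"tz":0.064,"hand":0.1},
    {"ax":0.5,"ay":-6.5,"az":0,"tx":-0.001,"ty":0,"tz":0.083,"hand":0.1},
    {"ax":0.6,"ay":-8.0,"az":0,"tx":-0.001,"ty":0,"tz":0.103,"hand":0.1},
    {"ax":0.7,"ay":-9.5,"az":0,"tx":-0.001,"ty":0,"tz":0.122,"hand":0.1},
    {"ax":0.8,"ay":-11.0,"az":0,"tx":-0.001,"ty":0,"tz":0.141,"hand":0.1},
    {"ax":0.9,"ay":-12.5,"az":0,"tx":-0.001,"ty":0,"tz":0.161,"hand":0.1},
    {"ax":0.9,"ay":-13.8,"az":0,"tx":-0.001,"ty":0,"tz":0.176,"hand":0.1},
    {"ax":1.0,"ay":-14.5,"az":0,"tx":-0.001,"ty":0,"tz":0.186,"hand":0.1},
    {"ax":1.0,"ay":-14.9,"az":0,"tx":-0.002,"ty":0,"tz":0.191,"hand":0.1},
    {"ax":1.0,"ay":-15.1,"az":0,"tx":-0.002,"ty":0,"tz":0.194,"hand":0.1},
    {"ax":1.0,"ay":-15.1,"az":0,"tx":-0.002,"ty":0,"tz":0.194,"hand":0.1},
    {"ax":1.0,"ay":-15.1,"az":0,"tx":-0.002,"ty":0,"tz":0.194,"hand":0.1},
  ],
)

```text
t: 15.93
tool_pos: [0.4722, 0.2749, 0.16]
tcp_rot: [-0.693, -0.144, 0.099, 0.7]
wrist_force: [-0.7, -0.2, -2.5]
grip_width: 0.247
```

```bash
python3 - <<'E'
from path import *
s=manip.sense();pose(s)
c=manip.camera('scene');cv2.imwrite('pics/s5.png',cv2.resize(c['pixels'][80:250,200:420,::-1],None,fx=3,fy=3,interpolation=cv2.INTER_CUBIC))
# descend with tip moving vertically then pitch about tip
yw=20;ex=np.array(fwd(np.radians(yw)))
def tcp(tip,p):
    return tip-Rt(yw,p).apply([.158,.0295,0])
C=np.array([.587,.319]);k=[]
T0=np.array(s['tool_pos'])+Rt(yw,-3.7).apply([.158,.0295,0]);print('tip',T0)
for i in range(1,10):
    x=i/9;tip=np.r_[C+.035*ex,T0[2]+(.034-T0[2])*x];k.append((tcp(tip,-3.7),yw,-3.7))
rows(k)
E
```

```text
15.9333 [0.4722 0.2749 0.16  ] yaw,pitch,roll [19.75 -3.72 -0.06] grip 0.247 F [-0.7 -0.2 -2.5] q [ 0.39 -0.12  1.91 -0.    1.29 -1.52]
flip 15.9333 [0.4722 0.2749 0.16  ] yaw,pitch,roll [-1.6025e+02  3.7200e+00  6.0000e-02] grip 0.247 F [-0.7 -0.2 -2.5] q [ 0.39 -0.12  1.91 -0.    1.29 -1.52]
tip [0.62215891 0.32946287 0.14076193]
{"ax": 0.1, "ay": -0.3, "az": 0.0, "tx": -0.002, "ty": 0.012, "tz": 0.002, "hand": 0.1}, {"ax": 0.1, "ay": -0.3, "az": 0.0, "tx": -0.003, "ty": 0.024, "tz": 0.002, "hand": 0.1}, {"ax": 0.1, "ay": -0.3, "az": 0.0, "tx": -0.004, "ty": 0.035, "tz": 0.002, "hand": 0.1}, {"ax": 0.1, "ay": -0.3, "az": 0.0, "tx": -0.005, "ty": 0.047, "tz": 0.002, "hand": 0.1}, {"ax": 0.1, "ay": -0.3, "az": 0.0, "tx": -0.005, "ty": 0.059, "tz": 0.002, "hand": 0.1}, {"ax": 0.1, "ay": -0.3, "az": 0.0, "tx": -0.006, "ty": 0.071, "tz": 0.002, "hand": 0.1}, {"ax": 0.1, "ay": -0.3, "az": 0.0, "tx": -0.007, "ty": 0.083, "tz": 0.002, "hand": 0.1}, {"ax": 0.1, "ay": -0.3, "az": 0.0, "tx": -0.008, "ty": 0.095, "tz": 0.002, "hand": 0.1}, {"ax": 0.1, "ay": -0.3, "az": 0.0, "tx": -0.009, "ty": 0.106, "tz": 0.002, "hand": 0.1},
```

View pics/s5.png

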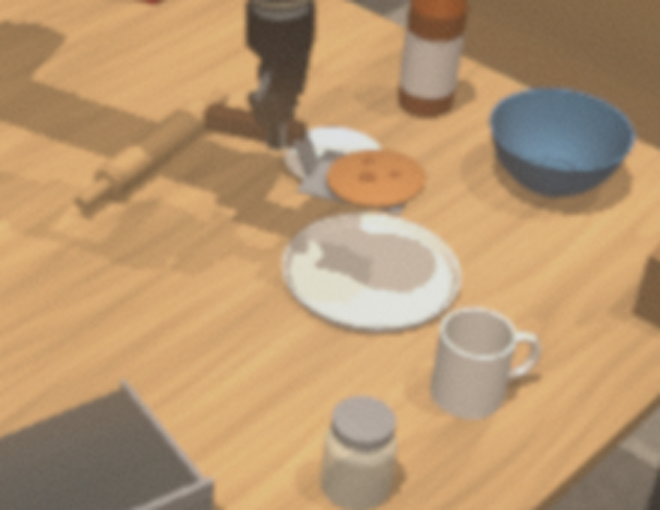

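The scene crop shows the bread (375,178) still on the blade, high above the plate (372,272). The handle end (210,115) points toward the rolling pin, so I'll pitch while descending to keep the handle high.

```bash
cat > tip.py <<'E'
from path import *
yw=20;ex=np.array(fwd(np.radians(yw)));C=np.array([.587,.319])
def tcp(d,z,p): return np.r_[C+d*ex,z]-Rt(yw,p).apply([.158,.0295,0])
E
python3 - <<'E'
from tip import *
rows([(tcp(.035,.14+(.030-.14)*x,-3.7+15.7*x),yw,-3.7+15.7*x) for x in np.linspace(.1,1,10)])
c=load('top0.npz');P=cloud(c);m=np.zeros((384,512),bool);m[265:292,130:232]=1;w=P[m&(P[...,2]>.015)];print('pin',np.percentile(w,[1,99],axis=0).round(3),w.mean(0))
E
```

```text
{"ax": 0.1, "ay": -0.3, "az": 1.6, "tx": -0.002, "ty": 0.007, "tz": 0.002, "hand": 0.1}, {"ax": 0.1, "ay": -0.3, "az": 3.2, "tx": -0.001, "ty": 0.014, "tz": 0.002, "hand": 0.1}, {"ax": 0.1, "ay": -0.3, "az": 4.7, "tx": -0.001, "ty": 0.021, "tz": 0.002, "hand": 0.1}, {"ax": 0.1, "ay": -0.3, "az": 6.3, "tx": -0.000, "ty": 0.028, "tz": 0.002, "hand": 0.1}, {"ax": 0.1, "ay": -0.3, "az": 7.9, "tx": 0.000, "ty": 0.034, "tz": 0.002, "hand": 0.1}, {"ax": 0.1, "ay": -0.3, "az": 9.4, "tx": 0.001, "ty": 0.041, "tz": 0.002, "hand": 0.1}, {"ax": 0.1, "ay": -0.3, "az": 11.0, "tx": 0.002, "ty": 0.048, "tz": 0.002, "hand": 0.1}, {"ax": 0.1, "ay": -0.3, "az": 12.6, "tx": 0.003, "ty": 0.055, "tz": 0.002, "hand": 0.1}, {"ax": 0.0, "ay": -0.3, "az": 14.2, "tx": 0.004, "ty": 0.062, "tz": 0.002, "hand": 0.1}, {"ax": 0.0, "ay": -0.3, "az": 15.7, "tx": 0.005, "ty": 0.069, "tz": 0.002, "hand": 0.1}, 
pin [[0.211 0.152 0.023]
 [0.273 0.441 0.049]] [0.24161875 0.29558654 0.04697004]
```

Emit:
send_rows(
  commands=[
    {"ax":0,"ay":-0.2,"az":1.6,"tx":-0.001,"ty":0.007,"tz":0.002,"hand":0.1},
    {"ax":0,"ay":-0.2,"az":3.2,"tx":-0.001,"ty":0.014,"tz":0.002,"hand":0.1},
    {"ax":0,"ay":-0.2,"az":4.7,"tx":-0.001,"ty":0.021,"tz":0.002,"hand":0.1},
    {"ax":0,"ay":-0.2,"az":6.3,"tx":0,"ty":0.028,"tz":0.002,"hand":0.1},
    {"ax":0,"ay":-0.2,"az":7.9,"tx":0,"ty":0.034,"tz":0.002,"hand":0.1},
    {"ax":0,"ay":-0.2,"az":9.4,"tx":0.001,"ty":0.041,"tz":0.002,"hand":0.1},
    {"ax":0,"ay":-0.2,"az":11,"tx":0.002,"ty":0.048,"tz":0.002,"hand":0.1},
    {"ax":0,"ay":-0.2,"az":12.6,"tx":0.003,"ty":0.055,"tz":0.002,"hand":0.1},
    {"ax":0,"ay":-0.2,"az":14.2,"tx":0.004,"ty":0.062,"tz":0.002,"hand":0.1},
    {"ax":0,"ay":-0.2,"az":15.7,"tx":0.005,"ty":0.067,"tz":0.002,"hand":0.1},
    {"ax":0,"ay":-0.2,"az":15.7,"tx":0.005,"ty":0.069,"tz":0.002,"hand":0.1},
    {"ax":0,"ay":-0.2,"az":15.7,"tx":0.005,"ty":0.069,"tz":0.002,"hand":0.1},
  ],
)

```text
t: 16.98
tool_pos: [0.4805, 0.2799, 0.0908]
tcp_rot: [0.706, 0.049, -0.194, -0.68]
wrist_force: [0.2, -0.7, -2.9]
grip_width: 0.245
```

```bash
python3 - <<'E'
from tip import *
s=manip.sense();pose(s)
rows([(tcp(.035,.03+(.010-.03)*min(1,x*1.5),12+21*x),yw,12+21*x) for x in np.linspace(.1,1,10)])
E
```

```text
16.9833 [0.4805 0.2799 0.0908] yaw,pitch,roll [19.93 12.   -0.04] grip 0.245 F [ 0.2 -0.7 -2.9] q [ 0.39  0.16  1.76  0.01  1.44 -1.53]
flip 16.9833 [0.4805 0.2799 0.0908] yaw,pitch,roll [-1.6007e+02 -1.2000e+01  4.0000e-02] grip 0.245 F [ 0.2 -0.7 -2.9] q [ 0.39  0.16  1.76  0.01  1.44 -1.53]
{"ax": 0.0, "ay": -0.1, "az": 2.1, "tx": 0.002, "ty": -0.004, "tz": 0.000, "hand": 0.1}, {"ax": 0.0, "ay": -0.1, "az": 4.2, "tx": 0.004, "ty": -0.006, "tz": 0.000, "hand": 0.1}, {"ax": 0.0, "ay": -0.1, "az": 6.3, "tx": 0.006, "ty": -0.009, "tz": 0.000, "hand": 0.1}, {"ax": 0.0, "ay": -0.1, "az": 8.4, "tx": 0.008, "ty": -0.012, "tz": 0.000, "hand": 0.1}, {"ax": 0.0, "ay": -0.1, "az": 10.5, "tx": 0.011, "ty": -0.014, "tz": 0.000, "hand": 0.1}, {"ax": 0.0, "ay": -0.1, "az": 12.6, "tx": 0.014, "ty": -0.017, "tz": 0.000, "hand": 0.1}, {"ax": 0.0, "ay": -0.1, "az": 14.7, "tx": 0.017, "ty": -0.020, "tz": 0.000, "hand": 0.1}, {"ax": 0.0, "ay": -0.1, "az": 16.8, "tx": 0.019, "ty": -0.026, "tz": 0.000, "hand": 0.1}, {"ax": 0.0, "ay": -0.1, "az": 18.9, "tx": 0.022, "ty": -0.031, "tz": 0.000, "hand": 0.1}, {"ax": 0.0, "ay": -0.1, "az": 21.0, "tx": 0.025, "ty": -0.036, "tz": 0.000, "hand": 0.1},
```

Emit:
send_rows(
  commands=[
    {"ax":0,"ay":0,"az":2.1,"tx":0.002,"ty":-0.003,"tz":0,"hand":0.1},
    {"ax":0,"ay":0,"az":4.2,"tx":0.004,"ty":-0.006,"tz":0,"hand":0.1},
    {"ax":0,"ay":0,"az":6.3,"tx":0.006,"ty":-0.009,"tz":0,"hand":0.1},
    {"ax":0,"ay":0,"az":8.4,"tx":0.008,"ty":-0.012,"tz":0,"hand":0.1},
    {"ax":0,"ay":0,"az":10.5,"tx":0.011,"ty":-0.014,"tz":0,"hand":0.1},
    {"ax":0,"ay":0,"az":12.6,"tx":0.014,"ty":-0.017,"tz":0,"hand":0.1},
    {"ax":0,"ay":0,"az":14.7,"tx":0.017,"ty":-0.02,"tz":0,"hand":0.1},
    {"ax":0,"ay":0,"az":16.8,"tx":0.019,"ty":-0.026,"tz":0,"hand":0.1},
    {"ax":0,"ay":0,"az":18.9,"tx":0.022,"ty":-0.031,"tz":0,"hand":0.1},
    {"ax":0,"ay":0,"az":21,"tx":0.025,"ty":-0.036,"tz":0,"hand":0.1},
    {"ax":0,"ay":0,"az":21,"tx":0.025,"ty":-0.036,"tz":0,"hand":0.1},
    {"ax":0,"ay":0,"az":21,"tx":0.025,"ty":-0.036,"tz":0,"hand":0.1},
    {"ax":0,"ay":0,"az":21,"tx":0.025,"ty":-0.036,"tz":0,"hand":0.1},
  ],
)

```text
t: 18.07
tool_pos: [0.5103, 0.2913, 0.1218]
tcp_rot: [0.703, -0.079, -0.315, -0.633]
wrist_force: [-0.2, 0.2, -2.1]
grip_width: 0.246
```

```bash
python3 - <<'E'
from tip import *
s=manip.sense();pose(s)
c=manip.camera('scene');np.savez('scene6.npz',**c);cv2.imwrite('pics/s6.png',cv2.resize(c['pixels'][110:200,260:390,::-1],None,fx=5,fy=5,interpolation=cv2.INTER_CUBIC))
E
```

```text
18.0667 [0.5103 0.2913 0.1218] yaw,pitch,roll [19.96 32.88 -0.04] grip 0.246 F [-0.2  0.2 -2.1] q [ 0.38  0.43  1.43  0.02  1.85 -1.54]
flip 18.0667 [0.5103 0.2913 0.1218] yaw,pitch,roll [-1.6004e+02 -3.2880e+01  4.0000e-02] grip 0.246 F [-0.2  0.2 -2.1] q [ 0.38  0.43  1.43  0.02  1.85 -1.54]
```

View pics/s6.png

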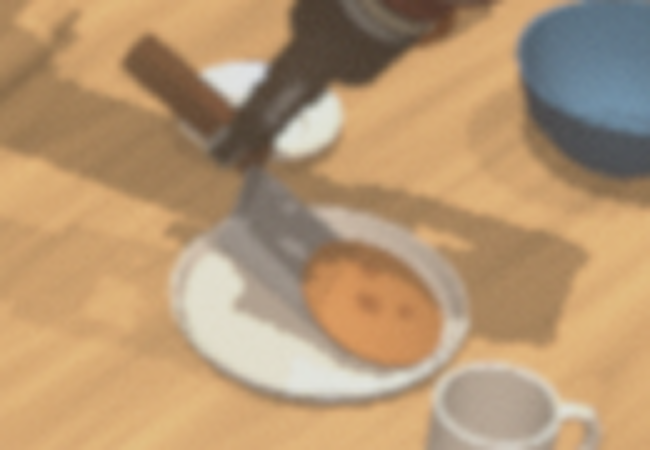

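The scene crop shows the bread (370,303) slid to the blade's tip, with its leading edge at the plate floor by the far rim. It's leaning on the blade. I'll withdraw slowly backwards.

Emit:
send_rows(
  commands=[
    {"ax":0,"ay":0,"az":0,"tx":-0.003,"ty":0.004,"tz":0,"hand":0.1},
    {"ax":0,"ay":0,"az":0,"tx":-0.008,"ty":0.007,"tz":0,"hand":0.1},
    {"ax":0,"ay":0,"az":0,"tx":-0.013,"ty":0.01,"tz":0,"hand":0.1},
    {"ax":0,"ay":0,"az":0,"tx":-0.018,"ty":0.0135,"tz":0,"hand":0.1},
    {"ax":0,"ay":0,"az":0,"tx":-0.023,"ty":0.0165,"tz":0,"hand":0.1},
    {"ax":0,"ay":0,"az":0,"tx":-0.028,"ty":0.02,"tz":0,"hand":0.1},
    {"ax":0,"ay":0,"az":0,"tx":-0.033,"ty":0.023,"tz":0,"hand":0.1},
    {"ax":0,"ay":0,"az":0,"tx":-0.038,"ty":0.0265,"tz":0,"hand":0.1},
    {"ax":0,"ay":0,"az":0,"tx":-0.043,"ty":0.0295,"tz":0,"hand":0.1},
    {"ax":0,"ay":0,"az":0,"tx":-0.048,"ty":0.033,"tz":0,"hand":0.1},
    {"ax":0,"ay":0,"az":0,"tx":-0.053,"ty":0.036,"tz":0,"hand":0.1},
    {"ax":0,"ay":0,"az":0,"tx":-0.058,"ty":0.039,"tz":0,"hand":0.1},
    {"ax":0,"ay":0,"az":0,"tx":-0.063,"ty":0.0425,"tz":0,"hand":0.1},
    {"ax":0,"ay":0,"az":0,"tx":-0.063,"ty":0.0425,"tz":0,"hand":0.1},
  ],
)

```text
t: 19.28
tool_pos: [0.4379, 0.2651, 0.1202]
tcp_rot: [0.703, -0.08, -0.316, -0.633]
wrist_force: [0.8, -0.3, -2.6]
grip_width: 0.246
```

```bash
cat > bp.py <<'E'
from tip import *
def bread(n='scene',save=None):
    c=manip.camera(n);P=cloud(c);hs=cv2.cvtColor(c['pixels'],cv2.COLOR_RGB2HSV)
    near=np.hypot(P[...,0]-C[0],P[...,1]-C[1])<.11
    m=near&(hs[...,1]>95)&(P[...,2]<.06);w=P[m];v,u=np.where(m)
    k=abs(w[:,:2]-np.median(w[:,:2],0)).max(1)<.065;w=w[k]
    A=np.c_[w[:,:2]-w[:,:2].mean(0),np.ones(len(w))];f=np.linalg.lstsq(A,w[:,2],rcond=None)[0]
    r=cv2.minAreaRect((w[:,:2]*1000).astype(np.float32));ww=(P[near&(hs[...,1]<60)&(P[...,2]<.03)]*1000).astype(np.float32)[:,:2];r2=cv2.minEnclosingCircle(ww)
    d=np.array(r[0])/1000-C
    print(n,len(w),'bread rect',np.round(r[0],1),np.round(r[1],1),'z',f[2].round(4),'slopes',f[:2].round(3),'off plate: fwd',(d@ex).round(3),'left',(d@[-ex[1],ex[0]]).round(3),'white circ',np.round(r2[0],1),round(r2[1],1))
    if save: cv2.imwrite(save,cv2.resize(c['pixels'][110:200,260:390,::-1],None,fx=5,fy=5,interpolation=cv2.INTER_CUBIC))
E
python3 - <<'E'
from bp import *
pose(manip.sense());bread('scene','pics/s7.png');bread('top')
E
```

```text
19.2833 [0.4379 0.2651 0.1202] yaw,pitch,roll [ 1.998e+01  3.301e+01 -3.000e-02] grip 0.246 F [ 0.8 -0.3 -2.6] q [ 0.39  0.27  1.64  0.02  1.81 -1.53]
flip 19.2833 [0.4379 0.2651 0.1202] yaw,pitch,roll [-1.6002e+02 -3.3010e+01  3.0000e-02] grip 0.246 F [ 0.8 -0.3 -2.6] q [ 0.39  0.27  1.64  0.02  1.81 -1.53]Traceback (most recent call last):
  File "<stdin>", line 2, in <module>
  File "bp.py", line 8, in bread
    r=cv2.minAreaRect((w[:,:2]*1000).astype(np.float32));ww=(P[near&(hs[...,1]<60)&(P[...,2]<.03)]*1000).astype(np.float32)[:,:2];r2=cv2.minEnclosingCircle(ww)
                                                                                                                                     ~~~~~~~~~~~~~~~~~~~~~~^^^^
cv2.error: OpenCV(4.12.0) /io/opencv/modules/imgproc/src/shapedescr.cpp:201: error: (-215:Assertion failed) count >= 0 && (depth == CV_32F || depth == CV_32S) in function 'minEnclosingCircle'
```

```bash
sed -i 's/\[:,:2\];r2=/[:,:2].copy();r2=/' bp.py
python3 - <<'E'
from bp import *
bread('scene','pics/s7.png');bread('top')
E
```

```text
scene 551 bread rect [631. 305.] [124.6 130. ] z 0.0154 slopes [-0.114  0.104] off plate: fwd 0.037 left -0.028 white circ [587.7 319.3] 109.6
top 235 bread rect [638.1 269.2] [97.8 85.5] z 0.0171 slopes [-0.108  0.271] off plate: fwd 0.031 left -0.064 white circ [600.  287.9] 95.7
```

View pics/s7.png

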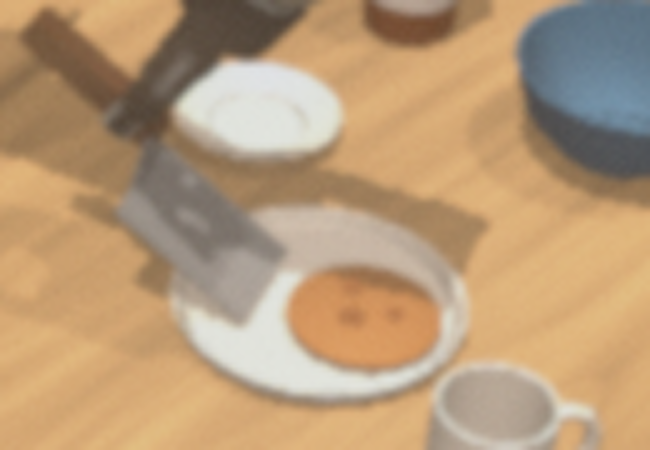

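The scene crop shows the bread lying on the plate, spanning x 288–443 and y 265–370, clear of the blade whose tip corners are at (290,250) and (240,325). The plate spans 170–470 and 205–402. I'll measure the offset from the ellipse centres.

```bash
cat > bm.py <<'E'
from tip import *
c=manip.camera('scene');hs=cv2.cvtColor(c['pixels'],cv2.COLOR_RGB2HSV);P=cloud(c)
near=np.hypot(P[...,0]-C[0],P[...,1]-C[1])<.10
print('sat/hue/val at bread',hs[173,333],'bench',hs[195,300],'hue')
m=near&(hs[...,0]<14)&(hs[...,1]>110);n,l,st,_=cv2.connectedComponentsWithStats(m.astype(np.uint8));i=1+st[1:,4].argmax();print(st[i])
cn=max(cv2.findContours((l==i).astype(np.uint8),0,1)[0],key=len);e=cv2.fitEllipse(cv2.convexHull(cn))
w=P[l==i];A=np.c_[w[:,:2]-w[:,:2].mean(0),np.ones(len(w))];f=np.linalg.lstsq(A,w[:,2],rcond=None)[0]
b=ray(c,[e[0]],.014)[0];q=cv2.minAreaRect((ray(c,cn[:,0],.016)[:,:2]*1000).astype(np.float32))
print('ell',np.round(e,1) if 0 else e,'bread',b.round(4),'size',np.round(q[1],0),'top z',f[2].round(4),'slopes',f[:2].round(3))
# plate rim: white pixels + bread hull
wm=(np.hypot(P[...,0]-C[0],P[...,1]-C[1])<.13)&(hs[...,1]<70)&(P[...,2]<.03);wm|=l==i
n,L,st,_=cv2.connectedComponentsWithStats(wm.astype(np.uint8));j=1+st[1:,4].argmax();print(st[j])
pn=max(cv2.findContours((L==j).astype(np.uint8),0,1)[0],key=len);pe=cv2.fitEllipse(cv2.convexHull(pn));pl=ray(c,[pe[0]],.012)[0]
q=cv2.minAreaRect((ray(c,pn[:,0],.014)[:,:2]*1000).astype(np.float32))
print('plate',pl.round(4),np.round(q[0],1),np.round(q[1],0),'dist',np.hypot(*(b-pl)[:2]).round(4),(b-pl)[:2]@ex,(b-pl)[:2]@np.array([-ex[1],ex[0]]))
E
python3 bm.py
```

```text
sat/hue/val at bread [ 14 142 206] bench [ 17 114 217] hue
[ 303   51   49   55 1320]
ell ((324.9119873046875, 77.76081848144531), (49.00035095214844, 54.69952392578125), 1.896270751953125) bread [0.1793 0.8186 0.014 ] size [215. 482.] top z 0.3838 slopes [-0.129  0.091]
[ 303   51   49   55 1320]
plate [0.1772 0.8215 0.012 ] [179.2 835.2] [215. 483.] dist 0.0036 0.0010115737539170588 -0.003424541686687139
```

```bash
sed -i 's/^near=.*/near=(np.hypot(P[...,0]-C[0],P[...,1]-C[1])<.105)\&(P[...,2]<.035)\&(P[...,2]>.006)/; s/(hs\[...,0\]<14)&(hs\[...,1\]>110)/(hs[...,0]<16)\&(hs[...,1]>105)/; s/wm=(/wm=(P[...,2]>-.01)\&(/' bm.py; python3 bm.py
```

```text
sat/hue/val at bread [ 14 141 204] bench [ 16 114 217] hue
[318 164  30  20 465]
ell ((332.4373474121094, 173.11782836914062), (19.466285705566406, 29.845632553100586), 98.51905822753906) bread [0.6215 0.3253 0.014 ] size [103. 102.] top z 0.0181 slopes [-0.006  0.018]
[ 294  151   60   40 1654]
plate [0.5885 0.316  0.012 ] [590.  317.6] [198. 212.] dist 0.0343 0.03423497633793156 -0.002531043353047208
```

The bread lies flat (slopes about 0.02) with its centre 34 mm forward of the plate's. That's inside 42 mm, and the rim limits it to 40 mm. Now I'll raise the turner and lay it back where it was.

Emit:
send_rows(
  commands=[
    {"ax":0,"ay":0,"az":0,"tx":-0.01,"ty":-0.014,"tz":0,"hand":0.1},
    {"ax":0,"ay":0,"az":0,"tx":-0.022,"ty":-0.033,"tz":0,"hand":0.1},
    {"ax":0,"ay":0,"az":0,"tx":-0.033,"ty":-0.05,"tz":0,"hand":0.1},
    {"ax":0,"ay":0,"az":0,"tx":-0.044,"ty":-0.067,"tz":0,"hand":0.1},
    {"ax":0,"ay":0,"az":0,"tx":-0.044,"ty":-0.067,"tz":0,"hand":0.1},
  ],
)

```text
t: 19.95
tool_pos: [0.4408, 0.2663, 0.2048]
tcp_rot: [0.703, -0.077, -0.313, -0.634]
wrist_force: [1.0, 0.7, -1.0]
grip_width: 0.25
```

```bash
python3 - <<'E'
from path import *
s=manip.sense();pose(s);p0=np.array(s['tool_pos']);p1=np.array([.438,.109,.12])
rows([(p0+(p1-p0)*x,20-13*x,33-33*x) for x in np.linspace(.125,1,8)])
E
```

```text
19.95 [0.4408 0.2663 0.2048] yaw,pitch,roll [ 1.999e+01  3.252e+01 -1.000e-02] grip 0.25 F [ 1.   0.7 -1. ] q [ 0.39  0.19  1.58  0.02  1.94 -1.53]
flip 19.95 [0.4408 0.2663 0.2048] yaw,pitch,roll [-1.6001e+02 -3.2520e+01  1.0000e-02] grip 0.25 F [ 1.   0.7 -1. ] q [ 0.39  0.19  1.58  0.02  1.94 -1.53]
{"ax": 0.8, "ay": 1.4, "az": -3.6, "tx": -0.000, "ty": 0.013, "tz": -0.018, "hand": 0.1}, {"ax": 1.6, "ay": 2.8, "az": -7.8, "tx": -0.000, "ty": 0.025, "tz": -0.037, "hand": 0.1}, {"ax": 2.2, "ay": 4.4, "az": -11.9, "tx": -0.001, "ty": 0.038, "tz": -0.055, "hand": 0.1}, {"ax": 2.7, "ay": 5.9, "az": -16.0, "tx": -0.001, "ty": 0.051, "tz": -0.073, "hand": 0.1}, {"ax": 3.1, "ay": 7.5, "az": -20.1, "tx": -0.001, "ty": 0.064, "tz": -0.092, "hand": 0.1}, {"ax": 3.4, "ay": 9.2, "az": -24.2, "tx": -0.001, "ty": 0.076, "tz": -0.110, "hand": 0.1}, {"ax": 3.6, "ay": 10.9, "az": -28.3, "tx": -0.002, "ty": 0.089, "tz": -0.128, "hand": 0.1}, {"ax": 3.7, "ay": 12.6, "az": -32.4, "tx": -0.002, "ty": 0.102, "tz": -0.147, "hand": 0.1},
```

Emit:
send_rows(
  commands=[
    {"ax":0.8,"ay":1.4,"az":-3.6,"tx":0,"ty":0.013,"tz":-0.018,"hand":0.1},
    {"ax":1.6,"ay":2.8,"az":-7.8,"tx":0,"ty":0.025,"tz":-0.037,"hand":0.1},
    {"ax":2.2,"ay":4.4,"az":-11.9,"tx":-0.001,"ty":0.038,"tz":-0.055,"hand":0.1},
    {"ax":2.7,"ay":5.9,"az":-16,"tx":-0.001,"ty":0.051,"tz":-0.073,"hand":0.1},
    {"ax":3.1,"ay":7.5,"az":-20.1,"tx":-0.001,"ty":0.064,"tz":-0.092,"hand":0.1},
    {"ax":3.4,"ay":9.2,"az":-24.2,"tx":-0.001,"ty":0.076,"tz":-0.11,"hand":0.1},
    {"ax":3.6,"ay":10.9,"az":-28.3,"tx":-0.002,"ty":0.089,"tz":-0.128,"hand":0.1},
    {"ax":3.7,"ay":12.6,"az":-32.4,"tx":-0.002,"ty":0.102,"tz":-0.147,"hand":0.1},
    {"ax":3.7,"ay":12.6,"az":-32.4,"tx":-0.002,"ty":0.102,"tz":-0.147,"hand":0.1},
    {"ax":3.7,"ay":12.6,"az":-32.4,"tx":-0.002,"ty":0.102,"tz":-0.147,"hand":0.1},
  ],
)

```text
t: 20.78
tool_pos: [0.4329, 0.1068, 0.1138]
tcp_rot: [0.707, 0.039, -0.047, -0.705]
wrist_force: [0.6, 0.0, -1.8]
grip_width: 0.246
```

```bash
python3 - <<'E'
from path import *
s=manip.sense();pose(s);p0=np.array(s['tool_pos'])
rows([([.438,.109,.034],7,0)])
E
python3 bm.py
```

```text
20.7833 [0.4329 0.1068 0.1138] yaw,pitch,roll [ 6.94  0.65 -0.08] grip 0.246 F [ 0.6  0.  -1.8] q [ 0.08 -0.28  2.12 -0.    1.31 -1.62]
flip 20.7833 [0.4329 0.1068 0.1138] yaw,pitch,roll [-1.7306e+02 -6.5000e-01  8.0000e-02] grip 0.246 F [ 0.6  0.  -1.8] q [ 0.08 -0.28  2.12 -0.    1.31 -1.62]
{"ax": 0.1, "ay": -0.1, "az": -0.7, "tx": 0.006, "ty": 0.080, "tz": 0.002, "hand": 0.1}, 
sat/hue/val at bread [ 14 138 207] bench [ 16 109 217] hue
[318 164  30  20 456]
ell ((332.40325927734375, 173.23446655273438), (19.15633773803711, 29.708261489868164), 97.78598022460938) bread [0.6218 0.3248 0.014 ] size [102. 102.] top z 0.0185 slopes [-0.01   0.027]
[ 293  151   61   40 1808]
plate [0.587  0.3165 0.012 ] [586.  316.1] [212. 213.] dist 0.0358 0.03552896777756771 -0.004157254618486504
```

Emit:
send_rows(
  commands=[
    {"ax":0,"ay":0,"az":-0.6,"tx":0.006,"ty":0.03,"tz":0.002,"hand":0.1},
    {"ax":0,"ay":0,"az":-0.6,"tx":0.006,"ty":0.06,"tz":0.002,"hand":0.1},
    {"ax":0,"ay":0,"az":-0.6,"tx":0.006,"ty":0.076,"tz":0.002,"hand":0.1},
    {"ax":0,"ay":0,"az":-0.6,"tx":0.006,"ty":0.08,"tz":0.002,"hand":0.1},
    {"ax":0,"ay":0,"az":-0.6,"tx":0.006,"ty":0.083,"tz":0.002,"hand":0.1},
    {"ax":0,"ay":0,"az":-0.6,"tx":0.006,"ty":0.083,"tz":0.002,"hand":0.1},
  ],
)

```text
t: 21.33
tool_pos: [0.4412, 0.1106, 0.0336]
tcp_rot: [0.706, 0.045, -0.042, -0.705]
wrist_force: [-0.1, -0.1, -1.6]
grip_width: 0.246
```

Emit:
send_rows(
  commands=[
    {"ax":0,"ay":0,"az":0,"tx":0,"ty":0.0015,"tz":0,"hand":0.1},
    {"ax":0,"ay":0,"az":0,"tx":0,"ty":0.0015,"tz":0,"hand":0.1},
    {"ax":0,"ay":0,"az":0,"tx":0,"ty":0.0015,"tz":0,"hand":0.1},
  ],
)

```text
t: 21.58
tool_pos: [0.4413, 0.1102, 0.0327]
tcp_rot: [0.706, 0.045, -0.041, -0.705]
wrist_force: [-0.4, -0.3, -2.1]
grip_width: 0.24
```

Emit:
send_rows(
  commands=[
    {"ax":0,"ay":0,"az":0,"tx":0,"ty":0.002,"tz":0,"hand":0.1},
    {"ax":0,"ay":0,"az":0,"tx":0,"ty":0.003,"tz":0,"hand":0.1},
    {"ax":0,"ay":0,"az":0,"tx":0,"ty":0.003,"tz":0,"hand":0.1},
  ],
)

```text
t: 21.83
tool_pos: [0.4408, 0.1101, 0.0292]
tcp_rot: [0.706, 0.045, -0.042, -0.705]
wrist_force: [-0.7, 1.0, 2.5]
grip_width: 0.246
```

Emit:
send_rows(
  commands=[
    {"ax":0,"ay":0,"az":0,"tx":0,"ty":0.001,"tz":0,"hand":0.1},
    {"ax":0,"ay":0,"az":0,"tx":0,"ty":0.001,"tz":0,"hand":0.1},
    {"ax":0,"ay":0,"az":0,"tx":0,"ty":0.001,"tz":0,"hand":0.1},
  ],
)

```text
t: 22.08
tool_pos: [0.4409, 0.1101, 0.029]
tcp_rot: [0.706, 0.045, -0.042, -0.705]
wrist_force: [-5.1, -0.1, 9.2]
grip_width: 0.246
```

In contact with the bench. I'll open, then rise.

Emit:
send_rows(
  commands=[
    {"ax":0,"ay":0,"az":0,"tx":0,"ty":-0.001,"tz":0,"hand":0.3},
    {"ax":0,"ay":0,"az":0,"tx":0,"ty":-0.001,"tz":0,"hand":0.5},
    {"ax":0,"ay":0,"az":0,"tx":0,"ty":-0.001,"tz":0,"hand":0.7},
    {"ax":0,"ay":0,"az":0,"tx":0,"ty":-0.001,"tz":0,"hand":0.7},
    {"ax":0,"ay":0,"az":0,"tx":0,"ty":-0.001,"tz":0,"hand":0.7},
    {"ax":0,"ay":0,"az":0,"tx":0,"ty":-0.03,"tz":0,"hand":0.7},
    {"ax":0,"ay":0,"az":0,"tx":0,"ty":-0.06,"tz":0,"hand":0.7},
    {"ax":0,"ay":0,"az":0,"tx":0,"ty":-0.1,"tz":0,"hand":0.7},
    {"ax":0,"ay":0,"az":0,"tx":0,"ty":-0.14,"tz":0,"hand":0.7},
    {"ax":0,"ay":0,"az":0,"tx":0,"ty":-0.17,"tz":0,"hand":0.7},
    {"ax":0,"ay":0,"az":0,"tx":0,"ty":-0.17,"tz":0,"hand":0.7},
    {"ax":0,"ay":0,"az":0,"tx":0,"ty":-0.17,"tz":0,"hand":0.7},
  ],
)

```text
t: 23.08
tool_pos: [0.4411, 0.1105, 0.2]
tcp_rot: [0.706, 0.046, -0.04, -0.705]
wrist_force: [-0.4, -0.0, -1.0]
grip_width: 0.704
```

```bash
python3 bm.py; python3 - <<'E'
from h import *
from station import manip
pose(manip.sense())
c=manip.camera('scene');cv2.imwrite('pics/end.png',cv2.resize(c['pixels'][90:310,120:400,::-1],(760,597),interpolation=cv2.INTER_CUBIC))
P=cloud(c);hs=cv2.cvtColor(c['pixels'],cv2.COLOR_RGB2HSV)
m=(abs(P[...,0]-.54)<.045)&(abs(P[...,1]-.122)<.035)&(hs[...,1]<80);w=P[m];f=np.linalg.lstsq(np.c_[w[:,:2]-w[:,:2].mean(0),np.ones(len(w))],w[:,2],rcond=None)[0];print('blade',len(w),f.round(4))
E
```

```text
sat/hue/val at bread [ 14 141 205] bench [ 16 111 215] hue
[318 164  30  20 456]
ell ((332.4029846191406, 173.19874572753906), (19.255258560180664, 29.623775482177734), 97.60513305664062) bread [0.6217 0.3249 0.014 ] size [102. 102.] top z 0.0183 slopes [-0.002  0.024]
[ 294  151   60   40 1819]
plate [0.59   0.3166 0.012 ] [587.2 317.3] [209. 213.] dist 0.0328 0.03264317254732393 -0.003061563212502661
 23.1333 [0.4398 0.1103 0.1976] yaw,pitch,roll [ 7.03 -0.23 -0.11] grip 0.698 F [-0.4 -0.3 -0.9] q [ 0.08 -0.36  2.04 -0.    1.46 -1.61]
flip 23.1333 [0.4398 0.1103 0.1976] yaw,pitch,roll [-1.7297e+02  2.3000e-01  1.1000e-01] grip 0.698 F [-0.4 -0.3 -0.9] q [ 0.08 -0.36  2.04 -0.    1.46 -1.61]
blade 382 [-0.0056  0.009   0.0011]
```

View pics/end.png

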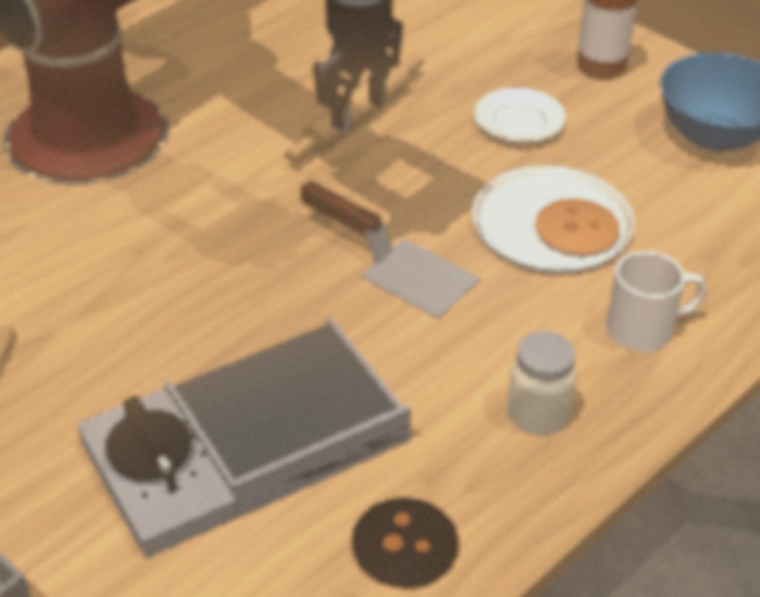

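The final view shows everything in place:
- **Bread:** (577,226), flat inside the plate, which is at (552,218).
- **Turner:** flat on the bench at (420,278), released.
- **Wheel:** pointer (165,463) in line with the fin (172,480).

```bash
python3 -c "
from station import manip
print(manip.sign_off())"
```

```text
the job is handed in; nothing more can be done
None
```

I set the wheel, moved the bread to the large plate with the turner, and laid the turner back on the bench. The job was handed in at about 23 s of the 72 s; the hand-in gave no verdict.

What the last checks showed:
- **Wheel:** just after turning, the bar measured -14.5° against about -14° for the fin line, well within 0.12 rad. It also looks in line in the final picture.
- **Bread:** it lies flat on the plate floor (measured slopes about 0.02) and clear of the turner. Its centre is 33–36 mm from the plate's over three readings, inside the 42 mm limit with a margin of only 6–9 mm.
- **Turner:** released close to where it started, with blade slopes under 0.01.
- **Plate and bystanders:** the plate's measured centre shifted at most about 5 mm between readings, within measuring scatter. Mug, jar and saucer looked untouched in the last picture. The rolling pin is mostly hidden by the gripper and the spoon is almost out of the crop, but the arm never went near either.

One reading disagreed: the bread's top came out at 18 mm instead of the expected 23 mm. I put this down to depth bias and edge pixels in the average, since the blade also read low by about 1.5 mm.

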